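# Steady the rocking bench scale and load its check weight

## Robot

A 6-joint arm with a two-finger parallel gripper is mounted at the origin on the work surface. World frame = base frame: x ahead of the robot, y to its left, z up, the work surface at z = 0. Lengths are in m, angles in rad, forces in N, time in s.
With the tool pointing down it reaches from about 0.275 to 0.875 m from the base axis. Payload 12.5 kg.
Tool frame: the origin (TCP) lies between the finger pads; the fingertips stand 19 mm ahead of it and the grasp point (between the pads) is the TCP (ctrl.tcp_to_tips is the distance from the TCP to the fingertips, in m); z points along the fingers, y is the direction in which the jaws open and shut (so a half turn about z gives the same grasp; the last joint's range is limited). The gripper opens to 85 mm and grips with 20 to 120 N. Pads are 22 mm wide; open, the fingers measure 114 mm over their backs; the gripper's body (76 mm by 85 mm) begins 54 mm behind the grasp point. The pads swing forward as they close: fully open they stand 13 mm farther back than shut.
Start: joints at [1.034, 0.351, 1.652, -0, 1.139, -0.085], TCP at [0.24, 0.495, 0.25] pointing down, gripper open.
Joint ranges: [-2.75, 2.75], [-0.79, 2.1], [0.01, 2.65], [-1.57, 4.71], [0.07, 3.14], [-2.87, 2.87]. Speed limits (rad/s): [2.22, 2.22, 2.79, 3.14, 3.14, 3.14].

## Interface

Orientations are given as a unit quaternion [w, x, y, z].
In Python, from plant import ctrl gives the robot as it stands.
- The arm moves only by the tool apply_moves, never from a script. Its argument "steps" is a list of rows, each an object of numbers: "claw": the finger opening in m, from 0 to 0.0854; "dx", "dy", "dz": the shift along the tool's x, y, z in m; "turn": the turn about the tool's z in rad. In form: [{"claw": .., "dx": .., "dy": .., "dz": .., "turn": ..}, ...]. A call has 1 to 20 rows; each row shifts and turns the commanded pose from where the row before left it, along the tool's axes as they then stand; what a row does not reach is not made up. A row lasts 1/12 s, in which the tool goes at most 41.7 mm and 7.16 degrees, less where a joint would pass 70% of its speed; a pose out of reach is approached as far as the arm can. A call is refused whole if a number of a shift passes 0.0417 or a number of a turn 0.125, either way. A call with a gripper value outside its range is refused whole. The fingers move at their own pace and stop on an object; "force" is the grip in N (left out, the last holds). Time passes only in rows, so rows that do not move let the fingers close. It gives the time, the measured TCP pose, the force and the opening at its end, in the units of the state.
- ctrl.read_state(): the state, without advancing time (a new reading comes with each control period).
- ctrl.get_image(name): name is "side" or "top" or "wrist"; returns a dict with "image" (400x640x3 uint8, red, green, blue), "mtx" (3x3 intrinsics, pixels), "R" (3x3) and "t" (3): a world point X has camera coordinates R X + t; the wrist camera has in their place "tool_from_camera" (4x4, takes a point from camera to tool coordinates, whose origin is the TCP and whose axes are the flange's). Camera axes: x right, y down, z forward; pixel columns grow to the right and rows downward; lengths in m; the calibration is good to about 2 mm. A picture is of the moment at which its call begins: read the wrist's pose just before it. There is no depth.
- ctrl.sign_off(): hands the job in, once; it reports no verdict.
The state is a dict: "t": time; "qpos": joint angles; "joint_velocities": joint speeds; "effort": joint torques, N m; "ee_pos": TCP position; "tool_rot": TCP orientation; "wrist_force": force on the tool from outside, world axes, zero at the start; "wrist_torque": the same for the moment, N m; "opening": opening from 0.0 (shut) to 1.0 (fully open).
Only numpy, scipy, OpenCV 4.12 (cv2) and the standard library are available. Lean on these libraries where they do the work, as an engineer would, in place of code of your own. Each camera call takes 0.05 s, during which the arm holds its last target.

## Task

The parcel scale rocks on its feet. Find a foot that is not carrying and turn its levelling screw until all four feet carry a fair share of the weight and the scale no longer rocks either way, and let go; then stand the large check weight gently upright in the middle of the pan. Keep the scale where it stands, without tipping it or forcing it, and leave everything else on the bench alone.

Things in the scene. Friction and masses are not known exactly. Their poses are not given: they have to be found in the camera images.
- scale: bench scale, 3.3 to 3.9 kg: grey cast base with four round corner lugs 180 mm apart both ways, low keypad at the front (-x, towards the robot), fixed round pan. Origin under the pan centre at table height; x rear, y left, z up. Stands loose on four levelling feet, one under each lug, each on a 66 mm square rubber pad, 6 mm thick, stuck to the table
- pan (a point): centre of the flat upper face of the steel pan, 120 mm across, 70 mm above the table. One foot pad, unseen and not the same one each time, is squashed 1 to 2.3 mm thinner than the rest, so the scale rocks: the two feet of that diagonal carry almost nothing (0 to 3 N), the other two some 16 N each; either loose foot may be lowered to cure it
- knob_1: black hand knob of the levelling screw at the front left lug (left +y, rear +x): 35 mm across, 28 mm tall, 52 to 80 mm above the table. Origin on its upright axis at half height (66 mm). Turned clockwise seen from above, its foot goes down 1.75 mm a turn (up to 7 mm); the knob stays at its own height on the lug and stays where it is left. Lug top at 41 mm
- foot_1: the foot screwed up and down by knob_1, straight below it: steel disc with a rubber sole, 40 mm across. Origin: centre of its underside. A fair share of the weight is about 8 N; over 45 N on one foot is forcing it
- knob_2: black hand knob of the levelling screw at the front right lug (left +y, rear +x): 35 mm across, 28 mm tall, 52 to 80 mm above the table. Origin on its upright axis at half height (66 mm). Lifted and pressed by hand with some 8 N each way, a knob over a carrying foot gives 0.03 to 0.04 mm per newton in all, one over a loose foot 0.04 to 0.2, always more than its neighbours. The play is just gone when its foot carries 3 to 5 N
- foot_2: the foot screwed up and down by knob_2, straight below it: steel disc with a rubber sole, 40 mm across. Origin: centre of its underside. A fair share of the weight is about 8 N; over 45 N on one foot is forcing it
- knob_3: black hand knob of the levelling screw at the rear right lug (left +y, rear +x): 35 mm across, 28 mm tall, 52 to 80 mm above the table. Origin on its upright axis at half height (66 mm). Held at one height while turned down onto its pad, it pushes the hand up: let the hand rise with it. A turn of 1 rad adds some 2.5 N to its foot and takes as much off each neighbour once all four touch
- foot_3: the foot screwed up and down by knob_3, straight below it: steel disc with a rubber sole, 40 mm across. Origin: centre of its underside. A fair share of the weight is about 8 N; over 45 N on one foot is forcing it
- knob_4: black hand knob of the levelling screw at the rear left lug (left +y, rear +x): 35 mm across, 28 mm tall, 52 to 80 mm above the table. Origin on its upright axis at half height (66 mm). Above 47 mm the space around each knob is clear for 65 mm all round. A knob takes 0.03 N m to turn when its foot is free and some 0.014 N m more per newton on its foot
- foot_4: the foot screwed up and down by knob_4, straight below it: steel disc with a rubber sole, 40 mm across. Origin: centre of its underside. A fair share of the weight is about 8 N; over 45 N on one foot is forcing it
- weight: the large steel check weight: upright cylinder, diameter 38 mm and 44 mm tall, with a neck and a knobbed head above, 62 mm in all, 500 g. Origin: centre of its underside. Stands beside the scale, to its left or right
- weight_small: the small steel check weight, diameter 27 mm, 45 mm tall, 200 g, close to the large one; bystander. Origin: centre of its underside
- tape: roll of brown packing tape lying flat, diameter 100 mm, 48 mm high; bystander. Origin: centre of its underside
- scanner: grey hand scanner with a black grip lying on its side, about 130 x 160 mm, 45 mm high, towards the robot on its right; bystander
- cutter: closed grey carton knife 150 x 26 x 14 mm, towards the robot on its left; bystander. Origin: centre of its underside
Things that resemble listed ones, but are neither listed nor needed, are in the scene too. What is shaped like the weight but blue is not meant.

How it is judged:
By the outcome, as a careful person would: the job done as asked, in the order asked, and still so for the second after the job is handed in, with the robot touching nothing.
It also fails if it takes over 72 s, if anything falls off the work surface, if the arm or the gripper's body presses on something with over 40 N, if the wrist force passes 120 N, or if a joint passes its speed limit or range.

## Working session

There is one attempt and no reset: what is moved stays moved. The work goes in short steps, Python scripts to look and compute and a tool call to move; the robot and the scene stay as the last step left them, time stands still between calls to the robot, and variables do not carry over. Pictures are saved under pics/ and viewed, and the job is handed in when it is done.

Besides the shell and the picture viewer there is one more tool, called after "Call:" by a JSON object that holds its "method" and its "body", one argument or row to a line. apply_moves: Moves the arm, as the interface text tells. Its arguments: {"type":"object","properties":{"steps":{"type":"array","items":{"type":"object","properties":{"claw":{"type":"number"},"dx":{"type":"number"},"dy":{"type":"number"},"dz":{"type":"number"},"turn":{"type":"number"}}}},"force":{"type":"number"}},"required":["steps"]}

```bash
ls; mkdir -p pics; python3 - <<'E'
from plant import ctrl
import cv2
for n in ("side","top","wrist"):
    d=ctrl.get_image(n); cv2.imwrite(f"pics/{n}0.png",d["image"][:,:,::-1])
    print(n,d["mtx"].tolist(),d.get("R"),d.get("t"),d.get("tool_from_camera"))
print(ctrl.read_state()); print(ctrl.tcp_to_tips)
E
```

```text
pics
side [[365.55800842767405, 0.0, 319.345722977524], [0.0, 365.55800842767405, 195.87738052948853], [0.0, 0.0, 1.0]] [[ 0.98905054 -0.1469494   0.01359821]
 [-0.0865015  -0.65191462 -0.75334243]
 [ 0.11956809  0.74391747 -0.65748784]] [-0.46345716  0.09923248  1.02598928] None
top [[494.5973222359215, 0.0, 317.7204329229891], [0.0, 494.5973222359215, 199.72351417331154], [0.0, 0.0, 1.0]] [[ 2.81016893e-02 -9.99601682e-01  2.60219748e-03]
 [-9.94608847e-01 -2.82210870e-02 -9.97838277e-02]
 [ 9.98175189e-02  2.15925489e-04 -9.95005737e-01]] [-9.33323630e-04  4.74557943e-01  1.25863273e+00] None
wrist [[330.50086391179764, 0.0, 316.223708772355], [0.0, 330.50086391179764, 196.80890716332817], [0.0, 0.0, 1.0]] None None [[ 7.74351579e-04 -9.50104966e-01 -3.11929404e-01  8.06358053e-02]
 [ 9.99999524e-01  5.50338762e-04  8.06181191e-04  7.35419874e-04]
 [-5.94289911e-04 -3.11929880e-01  9.50104940e-01 -1.23362413e-01]
 [ 0.00000000e+00  0.00000000e+00  0.00000000e+00  1.00000000e+00]]
{'t': 0.15, 'qpos': array([ 1.03439780e+00,  3.51105584e-01,  1.65225415e+00,  9.48475912e-06,
        1.13910229e+00, -8.46329464e-02]), 'joint_velocities': array([ 0.00014208, -0.00053282, -0.00162173,  0.00098531, -0.00030937,
        0.00060438]), 'effort': array([ 8.09934845e-04, -5.06249928e+01, -2.91504568e+01,  9.03821956e-06,
        3.28879578e-03,  1.85149202e-05]), 'ee_pos': array([0.23997908, 0.49462953, 0.24989458]), 'tool_rot': array([-1.36918226e-04,  2.23968728e-01,  9.74596234e-01, -4.12580350e-04]), 'wrist_force': array([-0.28112456, -0.18398628,  0.59942487]), 'wrist_torque': array([0.03933564, 0.02045319, 0.01844218]), 'opening': 0.998731702283755}
0.019
```

View pics/top0.png

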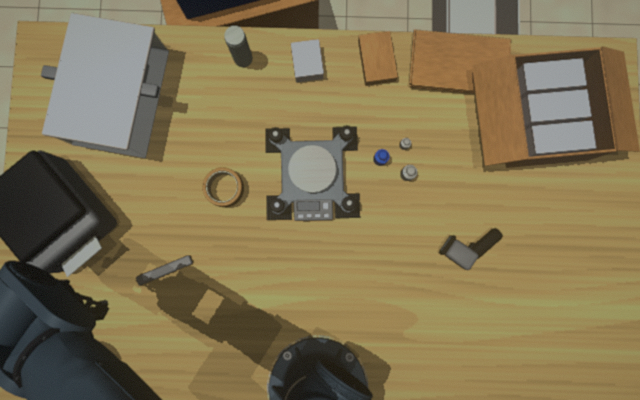

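View pics/side0.png

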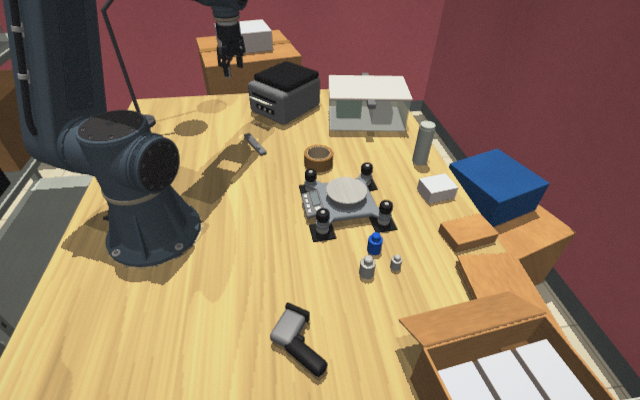

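View pics/wrist0.png

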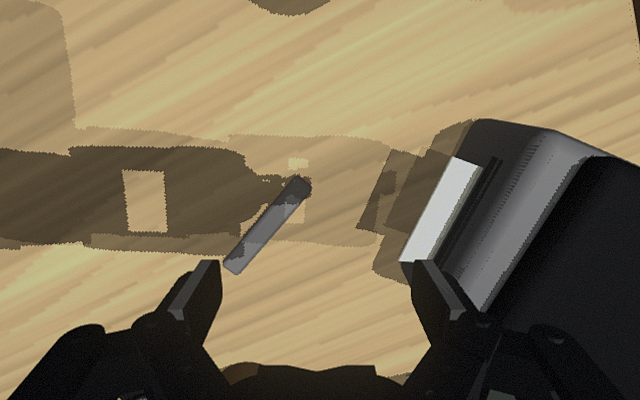

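The top view shows the scale near px (312,170), with knobs near (277,135), (347,132), (277,206) and (349,205). The large weight is near (409,172), the small one near (405,143), and the blue decoy near (381,157). I'll zoom in to measure.

```bash
cat > h.py <<'E'
import numpy as np, cv2
from plant import ctrl
def world(d,u,v,z):
    K=d["mtx"];R=np.array(d["R"]);t=np.array(d["t"])
    r=R.T@np.linalg.solve(K,[u,v,1.]);c=-R.T@t
    return c+r*(z-c[2])/r[2]
def Rt():
    from scipy.spatial.transform import Rotation as Ro
    s=ctrl.read_state();q=s["tool_rot"]
    return s,Ro.from_quat([q[1],q[2],q[3],q[0]]).as_matrix()
def wworld(d,s,R,u,v,z):
    T=d["tool_from_camera"];r=R@T[:3,:3]@np.linalg.solve(d["mtx"],[u,v,1.])
    c=R@T[:3,3]+s["ee_pos"]
    return c+r*(z-c[2])/r[2]
def wproj(d,s,R,X):
    T=d["tool_from_camera"];p=R.T@(np.array(X)-s["ee_pos"]);c=T[:3,:3].T@(p-T[:3,3]);q=d["mtx"]@c;return q[:2]/q[2]
def proj(d,X):
    c=d["R"]@np.array(X)+d["t"];q=d["mtx"]@c;return q[:2]/q[2]
E
python3 - <<'E'
import cv2
im=cv2.imread("pics/top0.png")
c=im[115:225,255:425]
cv2.imwrite("pics/top0z.png",cv2.resize(c,None,fx=4.7,fy=4.7,interpolation=cv2.INTER_CUBIC))
E
```

```text
(no output)
```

View pics/top0z.png

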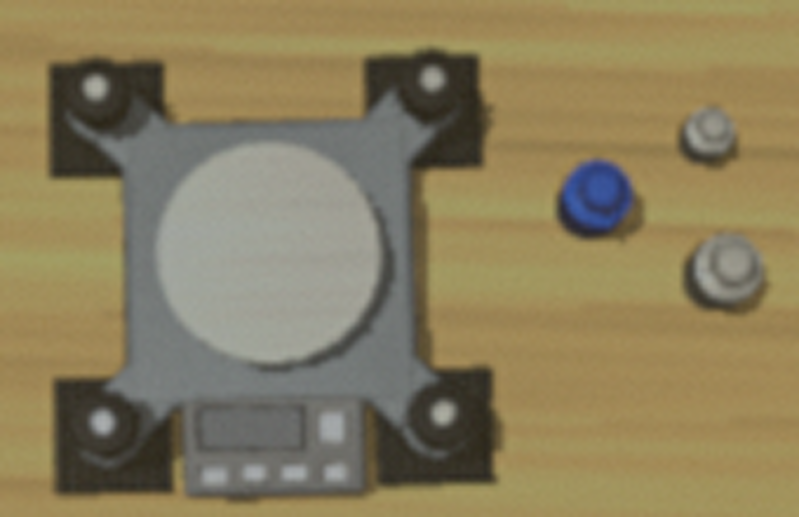

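```bash
python3 - <<'E'
from h import *
d=ctrl.get_image("top")
f=lambda u,v,z:world(d,255+(u+.5)/4.7-.5,115+(v+.5)/4.7-.5,z).round(4)
P={}
for n,u,v,z in [("pan",269,252,.07),("k1",102,423,.08),("k2",443,413,.08),("k3",432,79,.08),("k4",96,88,.08),("Whead",733,264,.062),("Wshoulder",726,270,.044),("small",710,133,.045),("blue",599,192,.06)]:
    P[n]=f(u,v,z);print(n,P[n])
k=np.array([P[f"k{i}"] for i in (1,2,3,4)]);print(k.mean(0),[np.linalg.norm(k[i]-k[i-1]) for i in range(4)])
a=k[3]-k[0];b=k[2]-k[1];c=k[0]-k[1];e=k[3]-k[2]
print([np.degrees(np.arctan2(v[1],v[0])) for v in (a,b)],[np.degrees(np.arctan2(-v[0],v[1])) for v in (c,e)])
print(ctrl.read_state()["t"])
E
```

```text
pan [0.5489 0.0295 0.07  ]
k1 [0.4537 0.1146 0.08  ]
k2 [ 0.4641 -0.0649  0.08  ]
k3 [ 0.6433 -0.0551  0.08  ]
k4 [0.6332 0.1243 0.08  ]
Whead [ 0.5508 -0.2204  0.062 ]
Wshoulder [ 0.5504 -0.22    0.044 ]
small [ 0.626  -0.2103  0.045 ]
blue [ 0.5885 -0.1479  0.06  ]
[0.548575 0.029725 0.08    ] [np.float64(0.17976189807631648), np.float64(0.1798010289180793), np.float64(0.17946776869399136), np.float64(0.1796840838805708)]
[np.float64(3.093197878168132), np.float64(3.130244862219095)] [np.float64(3.315936947897474), np.float64(3.2222806016566348)]
0.2
```

```bash
cat >> h.py <<'E'
KN={1:(.4537,.1146),2:(.4641,-.0649),3:(.6433,-.0551),4:(.6332,.1243)}
def rel(X):
    s,R=Rt(); d=R.T@(np.array(X)-s["ee_pos"]); print("t",round(s["t"],2),"pos",s["ee_pos"].round(4),"tool delta",d.round(4),"toolx",R[:,0].round(3),"y",R[:,1].round(3),"q",s["qpos"].round(3),"F",s["wrist_force"].round(2),"T",s["wrist_torque"].round(3),"op",round(s["opening"],3)); return d
E
python3 -c "
from h import *
rel([*KN[1],.15])"
```

```text
t 0.2 pos [0.24   0.4947 0.25  ] tool delta [-0.3582 -0.2486  0.1001] toolx [-0.9    0.437  0.   ] y [ 0.437  0.9   -0.001] q [ 1.034  0.351  1.652  0.     1.139 -0.085] F [0.03 0.48 0.15] T [-0.028 -0.024  0.047] op 0.998
```

Call:
{"method": "apply_moves", "body": {
  "steps": [
    {"dx": -0.03, "dy": -0.0207, "dz": 0.006},
    {"dx": -0.03, "dy": -0.0207, "dz": 0.006},
    {"dx": -0.03, "dy": -0.0207, "dz": 0.006},
    {"dx": -0.03, "dy": -0.0207, "dz": 0.006},
    {"dx": -0.03, "dy": -0.0207, "dz": 0.006},
    {"dx": -0.03, "dy": -0.0207, "dz": 0.006},
    {"dx": -0.03, "dy": -0.0207, "dz": 0.006},
    {"dx": -0.03, "dy": -0.0207, "dz": 0.006},
    {"dx": -0.03, "dy": -0.0207, "dz": 0.006},
    {"dx": -0.03, "dy": -0.0207, "dz": 0.006},
    {"dx": -0.03, "dy": -0.0207, "dz": 0.006},
    {"dx": -0.0282, "dy": -0.0207, "dz": 0.004},
    {},
    {}
  ]
}}

```text
invalid input
```

```bash
python3 - <<'E'
from h import *
rel([*KN[1],.15])
s,R=Rt(); d=ctrl.get_image("wrist"); cv2.imwrite("pics/w1.png",d["image"][:,:,::-1])
for k in KN: print(k,wproj(d,s,R,[*KN[k],.08]).round(1))
E
```

```text
t 0.2 pos [0.24   0.4947 0.25  ] tool delta [-0.3582 -0.2486  0.1001] toolx [-0.9    0.437  0.   ] y [ 0.437  0.9   -0.001] q [ 1.034  0.351  1.652  0.     1.139 -0.085] F [0.03 0.48 0.15] T [-0.028 -0.024  0.047] op 0.998
1 [117.5 455.5]
2 [ 12.6 501.7]
3 [101.3 571.6]
4 [200.4 534.5]
```

View pics/w1.png

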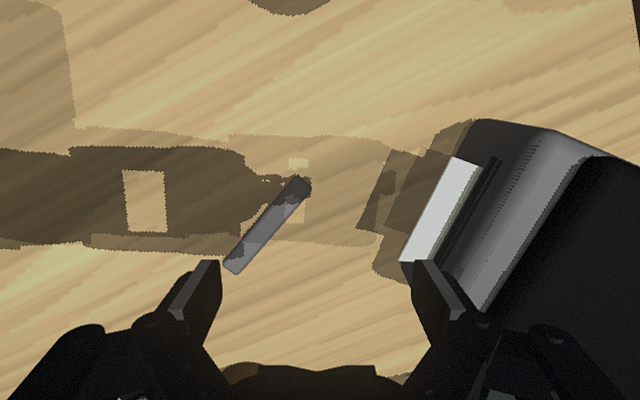

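Call:
{"method": "apply_moves", "body": {
  "steps": [
    {"claw": 0.085, "dx": -0.03, "dy": -0.0207, "dz": 0.006, "turn": 0},
    {"claw": 0.085, "dx": -0.03, "dy": -0.0207, "dz": 0.006, "turn": 0},
    {"claw": 0.085, "dx": -0.03, "dy": -0.0207, "dz": 0.006, "turn": 0},
    {"claw": 0.085, "dx": -0.03, "dy": -0.0207, "dz": 0.006, "turn": 0},
    {"claw": 0.085, "dx": -0.03, "dy": -0.0207, "dz": 0.006, "turn": 0},
    {"claw": 0.085, "dx": -0.03, "dy": -0.0207, "dz": 0.006, "turn": 0},
    {"claw": 0.085, "dx": -0.03, "dy": -0.0207, "dz": 0.006, "turn": 0},
    {"claw": 0.085, "dx": -0.03, "dy": -0.0207, "dz": 0.006, "turn": 0},
    {"claw": 0.085, "dx": -0.03, "dy": -0.0207, "dz": 0.006, "turn": 0},
    {"claw": 0.085, "dx": -0.03, "dy": -0.0207, "dz": 0.006, "turn": 0},
    {"claw": 0.085, "dx": -0.03, "dy": -0.0207, "dz": 0.006, "turn": 0},
    {"claw": 0.085, "dx": -0.0282, "dy": -0.0207, "dz": 0.004, "turn": 0},
    {"claw": 0.085, "dx": 0, "dy": 0, "dz": 0, "turn": 0},
    {"claw": 0.085, "dx": 0, "dy": 0, "dz": 0, "turn": 0}
  ]
}}

```text
t: 1.42
ee_pos: [0.4543, 0.1136, 0.18]
tool_rot: [-0.0, 0.226, 0.974, -0.0]
wrist_force: [-0.0, 0.1, 1.0]
opening: 0.993
```

```bash
python3 - <<'E'
from h import *
rel([*KN[1],.15])
s,R=Rt(); d=ctrl.get_image("wrist"); cv2.imwrite("pics/w2.png",d["image"][:,:,::-1])
for k in KN: print(k,wproj(d,s,R,[*KN[k],.08]).round(1))
E
```

```text
t 1.42 pos [0.4543 0.1136 0.18  ] tool delta [0.0009 0.0006 0.03  ] toolx [-0.898  0.439  0.001] y [ 0.439  0.898 -0.   ] q [ 0.146  0.299  1.926  0.     0.918 -0.97 ] F [-0.04  0.08  0.96] T [-0.018  0.029  0.026] op 0.993
1 [315.8 205.3]
2 [120.  309.1]
3 [242.8 448.7]
4 [417.  376.3]
```

View pics/w2.png

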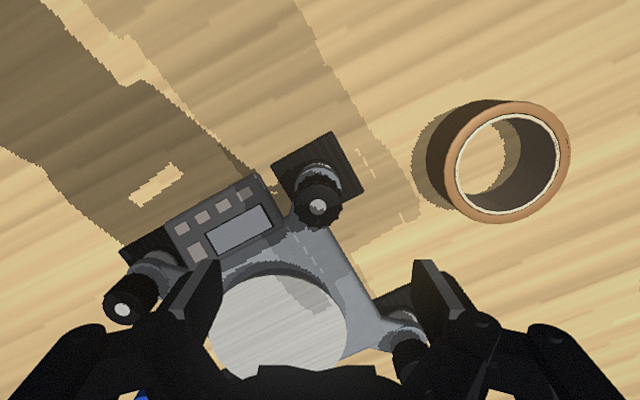

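Wrist view: knob 1's cap is at px (318,206.5), predicted (315.8,205.3). That is about 1.5 mm off in the jaw direction, within calibration. Next I'll descend and grip gently.

Call:
{"method": "apply_moves", "body": {
  "steps": [
    {"claw": 0.085, "dx": 0.0008, "dy": 0.0014, "dz": 0.02, "turn": 0},
    {"claw": 0.085, "dx": 0, "dy": 0, "dz": 0.03, "turn": 0},
    {"claw": 0.085, "dx": 0, "dy": 0, "dz": 0.03, "turn": 0},
    {"claw": 0.06, "dx": 0, "dy": 0, "dz": 0.02, "turn": 0},
    {"claw": 0.045, "dx": 0, "dy": 0, "dz": 0.01, "turn": 0},
    {"claw": 0.04, "dx": 0, "dy": 0, "dz": 0, "turn": 0},
    {"claw": 0.04, "dx": 0, "dy": 0, "dz": 0, "turn": 0},
    {"claw": 0.04, "dx": 0, "dy": 0, "dz": 0, "turn": 0}
  ],
  "force": 20
}}

```text
t: 2.13
ee_pos: [0.4544, 0.117, 0.0715]
tool_rot: [0.001, 0.224, 0.975, 0.0]
wrist_force: [-0.0, 0.0, -0.1]
opening: 0.466
```

```bash
python3 - <<'E'
from h import *
s,R=Rt(); d=ctrl.get_image("wrist"); cv2.imwrite("pics/w3.png",d["image"][:,:,::-1])
rel([*KN[1],.07])
E
```

```text
t 2.18 pos [0.4545 0.1169 0.0716] tool delta [-0.0003 -0.0024  0.0016] toolx [-0.9    0.436 -0.002] y [0.436 0.9   0.001] q [ 0.153  0.492  1.99   0.     0.658 -0.967] F [-0.42  0.14 -0.61] T [-0.064 -0.041 -0.042] op 0.467
```

View pics/w3.png

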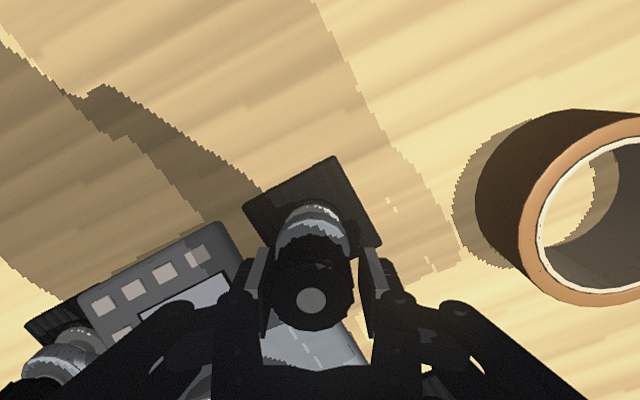

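The jaws are around knob 1. Its cap is at px 311 and the jaw middle at about 315, so the jaws sit about 1.7 mm too far along +y. I'll shift back, then close.

Call:
{"method": "apply_moves", "body": {
  "steps": [
    {"claw": 0.04, "dx": 0, "dy": -0.0018, "dz": 0.0015, "turn": 0},
    {"claw": 0.04, "dx": 0, "dy": 0, "dz": 0, "turn": 0},
    {"claw": 0.03, "dx": 0, "dy": 0, "dz": 0, "turn": 0},
    {"claw": 0.03, "dx": 0, "dy": 0, "dz": 0, "turn": 0},
    {"claw": 0.03, "dx": 0, "dy": 0, "dz": 0, "turn": 0}
  ],
  "force": 20
}}

```text
t: 2.6
ee_pos: [0.4532, 0.115, 0.0692]
tool_rot: [0.0, 0.224, 0.975, 0.0]
wrist_force: [-2.0, 1.3, 5.9]
opening: 0.403
```

```bash
python3 - <<'E'
from h import *
rel([*KN[1],.07])
E
```

```text
t 2.6 pos [0.4532 0.115  0.0692] tool delta [-0.0006 -0.0001 -0.0008] toolx [-0.9    0.437 -0.   ] y [0.437 0.9   0.   ] q [ 0.149  0.495  1.994  0.     0.653 -0.97 ] F [-2.03  1.28  5.95] T [0.023 0.287 0.009] op 0.403
```

```bash
cat >> h.py <<'E'
def avg(n=6):
    A=[]
    for i in range(n):
        ctrl.get_image("wrist"); s=ctrl.read_state(); A.append(np.r_[s["ee_pos"],s["wrist_force"],s["wrist_torque"]])
    A=np.array(A);m=A.mean(0);sd=A.std(0)
    print("t",round(s["t"],2),"pos mm",(m[:3]*1e3).round(3),"F",m[3:6].round(2),"T",m[6:].round(3),"sd",(sd[2]*1e3).round(3),sd[5].round(2),sd[8].round(3),"q6",s["qpos"][5].round(3),"op",round(s["opening"],3)); return m
E
python3 -c "
from h import *
avg(6)"
```

```text
t 2.9 pos mm [453.222 114.985  69.217] F [-1.57  0.52  6.27] T [ 0.04   0.246 -0.011] sd 0.009 0.39 0.026 q6 -0.97 op 0.404
```

Call:
{"method": "apply_moves", "body": {
  "steps": [
    {"claw": 0.03, "dx": 0, "dy": 0, "dz": -0.0005, "turn": 0},
    {"claw": 0.03, "dx": 0, "dy": 0, "dz": 0, "turn": 0},
    {"claw": 0.03, "dx": 0, "dy": 0, "dz": 0, "turn": 0}
  ]
}}

```text
t: 3.15
ee_pos: [0.4532, 0.115, 0.0694]
tool_rot: [0.0, 0.224, 0.975, 0.0]
wrist_force: [0.8, 0.6, 2.0]
opening: 0.402
```

```bash
python3 -c "
from h import *
avg(6)"
```

```text
t 3.45 pos mm [453.183 114.987  69.378] F [0.61 1.43 2.6 ] T [ 0.205 -0.105 -0.009] sd 0.013 0.46 0.03 q6 -0.97 op 0.404
```

Call:
{"method": "apply_moves", "body": {
  "steps": [
    {"claw": 0.03, "dx": 0, "dy": 0, "dz": -0.0006, "turn": 0},
    {"claw": 0.03, "dx": 0, "dy": 0, "dz": 0, "turn": 0},
    {"claw": 0.03, "dx": 0, "dy": 0, "dz": 0, "turn": 0}
  ]
}}

```text
t: 3.7
ee_pos: [0.4531, 0.1149, 0.0698]
tool_rot: [0.0, 0.224, 0.975, 0.0]
wrist_force: [3.0, -0.0, -3.3]
opening: 0.404
```

```bash
python3 -c "
from h import *
avg(5)"
```

```text
t 3.95 pos mm [453.11  114.915  69.808] F [ 3.31  0.62 -3.33] T [ 0.144 -0.544  0.017] sd 0.016 0.27 0.021 q6 -0.97 op 0.403
```

Call:
{"method": "apply_moves", "body": {
  "steps": [
    {"claw": 0.03, "dx": 0, "dy": 0, "dz": -0.0006, "turn": 0},
    {"claw": 0.03, "dx": 0, "dy": 0, "dz": 0, "turn": 0},
    {"claw": 0.03, "dx": 0, "dy": 0, "dz": 0, "turn": 0}
  ]
}}

```text
t: 4.2
ee_pos: [0.4531, 0.1148, 0.0704]
tool_rot: [0.0, 0.224, 0.975, -0.0]
wrist_force: [4.9, -0.3, -8.1]
opening: 0.403
```

```bash
python3 -c "
from h import *
avg(5)"
```

```text
t 4.45 pos mm [453.133 114.833  70.342] F [ 5.37 -0.62 -7.52] T [ 0.019 -0.826  0.016] sd 0.012 0.36 0.021 q6 -0.97 op 0.402
```

Knob 1 gives about 0.08 mm/N over the swing (0.04 pressed, 0.13 lifted), so it looks loose. I'll return to zero load and check the turning torque, which should be about 0.03–0.07 N m if loose and about 0.25 if carrying.

Call:
{"method": "apply_moves", "body": {
  "steps": [
    {"claw": 0.03, "dx": 0, "dy": 0, "dz": 0.0012, "turn": 0},
    {"claw": 0.03, "dx": 0, "dy": 0, "dz": 0, "turn": 0},
    {"claw": 0.03, "dx": 0, "dy": 0, "dz": 0, "turn": 0.05},
    {"claw": 0.03, "dx": 0, "dy": 0, "dz": 0, "turn": 0.1},
    {"claw": 0.03, "dx": 0, "dy": 0, "dz": 0, "turn": 0.1},
    {"claw": 0.03, "dx": 0, "dy": 0, "dz": 0, "turn": 0.1}
  ],
  "force": 35
}}

```text
t: 4.95
ee_pos: [0.4534, 0.1153, 0.0696]
tool_rot: [0.0, 0.392, 0.92, 0.0]
wrist_force: [3.7, 3.5, 0.5]
opening: 0.401
```

```bash
python3 -c "
from h import *
rel([.4532,.115,.0696]);avg(3)"
```

```text
t 4.95 pos [0.4534 0.1153 0.0696] tool delta [-0.     -0.0004  0.    ] toolx [-0.692  0.722 -0.   ] y [0.722 0.692 0.001] q [ 1.490e-01  4.940e-01  1.993e+00  1.000e-03  6.530e-01 -6.150e-01] F [3.75 3.53 0.46] T [ 0.731 -0.615  0.055] op 0.401
t 5.1 pos mm [453.391 115.285  69.63 ] F [3.42 3.9  0.86] T [ 0.547 -0.441 -0.084] sd 0.014 0.26 0.017 q6 -0.619 op 0.398
```

The torque is small (about 0.06 N m), so foot 1 is loose. I'll turn it clockwise and null the side force as I go.

Call:
{"method": "apply_moves", "body": {
  "steps": [
    {"claw": 0.03, "dx": 0, "dy": 0.0005, "dz": 0, "turn": 0.08},
    {"claw": 0.03, "dx": 0, "dy": 0, "dz": 0, "turn": 0.12},
    {"claw": 0.03, "dx": 0, "dy": 0, "dz": 0, "turn": 0.12},
    {"claw": 0.03, "dx": 0, "dy": 0, "dz": 0, "turn": 0.12},
    {"claw": 0.03, "dx": 0, "dy": 0, "dz": 0, "turn": 0.12},
    {"claw": 0.03, "dx": 0, "dy": 0, "dz": 0, "turn": 0.12},
    {"claw": 0.03, "dx": 0, "dy": 0, "dz": 0, "turn": 0.12}
  ]
}}

```text
t: 5.68
ee_pos: [0.4546, 0.1157, 0.0698]
tool_rot: [0.001, 0.72, 0.694, 0.001]
wrist_force: [9.2, 3.9, -1.8]
opening: 0.394
```

```bash
python3 -c "
from h import *
s,R=Rt();rel([.4532,.115,.0696]);m=avg(2);print('Ftool',(R.T@m[3:6]).round(2))"
```

```text
t 5.68 pos [0.4546 0.1157 0.0698] tool delta [-0.0008 -0.0014  0.0002] toolx [0.037 0.999 0.001] y [ 0.999 -0.037  0.003] q [0.15  0.495 1.991 0.    0.652 0.186] F [ 9.15  3.94 -1.84] T [ 0.662 -1.044  0.092] op 0.394
t 5.78 pos mm [454.613 115.726  69.826] F [ 7.78  3.98 -1.51] T [ 0.654 -0.821 -0.049] sd 0.011 0.11 0.023 q6 0.186 op 0.396
Ftool [4.26 7.63 1.54]
```

Call:
{"method": "apply_moves", "body": {
  "steps": [
    {"claw": 0.043, "dx": 0, "dy": 0, "dz": 0, "turn": 0},
    {"claw": 0.043, "dx": 0, "dy": 0, "dz": 0, "turn": 0},
    {"claw": 0.043, "dx": 0, "dy": 0, "dz": 0, "turn": 0}
  ]
}}

```text
t: 6.03
ee_pos: [0.4527, 0.1152, 0.0692]
tool_rot: [-0.0, 0.718, 0.696, -0.001]
wrist_force: [-0.0, 0.6, -0.0]
opening: 0.505
```

```bash
python3 - <<'E'
from h import *
s,R=Rt(); d=ctrl.get_image("wrist"); cv2.imwrite("pics/w4.png",d["image"][:,:,::-1])
rel([.455,.1142,.0694]);print(wproj(d,s,R,[.455,.1142,.08]))
d=ctrl.get_image("top");cv2.imwrite("pics/top4.png",cv2.resize(d["image"][95:245,230:380,::-1],None,fx=4,fy=4,interpolation=cv2.INTER_CUBIC))
E
```

```text
t 6.08 pos [0.4528 0.1152 0.0691] tool delta [-0.0009  0.0022 -0.0003] toolx [ 0.031  1.    -0.   ] y [ 1.    -0.031 -0.001] q [ 0.149  0.495  1.993 -0.     0.654  0.18 ] F [ 0.65 -0.61  0.05] T [-0.026  0.003  0.012] op 0.506
[321.87822043 303.70958251]
```

View pics/w4.png

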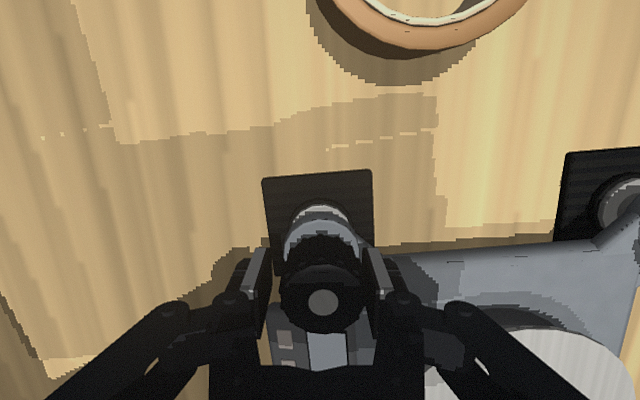

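View pics/top4.png

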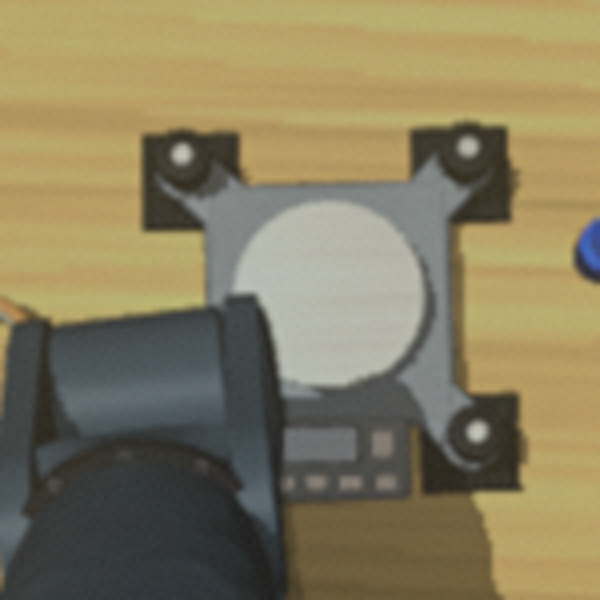

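The cap at px (322,303) agrees with the axis found from the forces, (0.455, 0.1142); the jaws are centred 2.2 mm short of it. I'll re-centre, rewind the wrist around the open knob, and regrip.

Call:
{"method": "apply_moves", "body": {
  "steps": [
    {"claw": 0.044, "dx": -0.0009, "dy": 0.0022, "dz": 0, "turn": 0},
    {"claw": 0.044, "dx": 0, "dy": 0, "dz": 0, "turn": 0},
    {"claw": 0.044, "dx": 0, "dy": 0, "dz": 0, "turn": -0.12},
    {"claw": 0.044, "dx": 0, "dy": 0, "dz": 0, "turn": -0.12},
    {"claw": 0.044, "dx": 0, "dy": 0, "dz": 0, "turn": -0.12},
    {"claw": 0.044, "dx": 0, "dy": 0, "dz": 0, "turn": -0.12},
    {"claw": 0.044, "dx": 0, "dy": 0, "dz": 0, "turn": -0.12},
    {"claw": 0.044, "dx": 0, "dy": 0, "dz": 0, "turn": -0.12},
    {"claw": 0.044, "dx": 0, "dy": 0, "dz": 0, "turn": -0.12},
    {"claw": 0.044, "dx": 0, "dy": 0, "dz": 0, "turn": -0.12},
    {"claw": 0.044, "dx": 0, "dy": 0, "dz": 0, "turn": -0.12},
    {"claw": 0.044, "dx": 0, "dy": 0, "dz": 0, "turn": -0.12},
    {"claw": 0.044, "dx": 0, "dy": 0, "dz": 0, "turn": -0.12},
    {"claw": 0.044, "dx": 0, "dy": 0, "dz": 0, "turn": -0.12},
    {"claw": 0.044, "dx": 0, "dy": 0, "dz": 0, "turn": -0.12}
  ]
}}

```text
t: 7.38
ee_pos: [0.4555, 0.1143, 0.0693]
tool_rot: [-0.0, 0.018, 1.0, -0.0]
wrist_force: [0.6, 0.2, -0.4]
opening: 0.514
```

Call:
{"method": "apply_moves", "body": {
  "steps": [
    {"claw": 0.044, "dx": 0, "dy": 0, "dz": 0, "turn": -0.12},
    {"claw": 0.044, "dx": 0, "dy": 0, "dz": 0, "turn": -0.12},
    {"claw": 0.044, "dx": 0, "dy": 0, "dz": 0, "turn": -0.12},
    {"claw": 0.044, "dx": 0, "dy": 0, "dz": 0, "turn": -0.12},
    {"claw": 0.044, "dx": 0, "dy": 0, "dz": 0, "turn": -0.12},
    {"claw": 0.044, "dx": 0, "dy": 0, "dz": 0, "turn": -0.12},
    {"claw": 0.044, "dx": 0, "dy": 0, "dz": 0, "turn": -0.12},
    {"claw": 0.044, "dx": 0, "dy": 0, "dz": 0, "turn": -0.12},
    {"claw": 0.044, "dx": 0, "dy": 0, "dz": 0, "turn": -0.12},
    {"claw": 0.044, "dx": 0, "dy": 0, "dz": 0, "turn": -0.12},
    {"claw": 0.044, "dx": 0, "dy": 0, "dz": 0, "turn": -0.12},
    {"claw": 0.044, "dx": 0, "dy": 0, "dz": 0, "turn": 0},
    {"claw": 0.044, "dx": 0, "dy": 0, "dz": 0, "turn": 0}
  ]
}}

```text
t: 8.47
ee_pos: [0.4555, 0.1143, 0.0693]
tool_rot: [-0.0, -0.595, 0.804, 0.0]
wrist_force: [-0.5, 0.1, 1.1]
opening: 0.517
```

```bash
python3 - <<'E'
from h import *
s,R=Rt(); d=ctrl.get_image("wrist"); cv2.imwrite("pics/w5.png",d["image"][:,:,::-1])
rel([.455,.1142,.0694]);print(wproj(d,s,R,[.455,.1142,.08]))
E
```

```text
t 8.52 pos [0.4555 0.1143 0.0693] tool delta [ 0.0003  0.0005 -0.0001] toolx [-0.292 -0.956  0.   ] y [-0.956  0.292  0.   ] q [ 0.147  0.498  1.988 -0.     0.656 -2.698] F [-0.33 -0.23 -0.12] T [ 0.042  0.035 -0.042] op 0.511
[316.58802407 297.16012618]
```

View pics/w5.png

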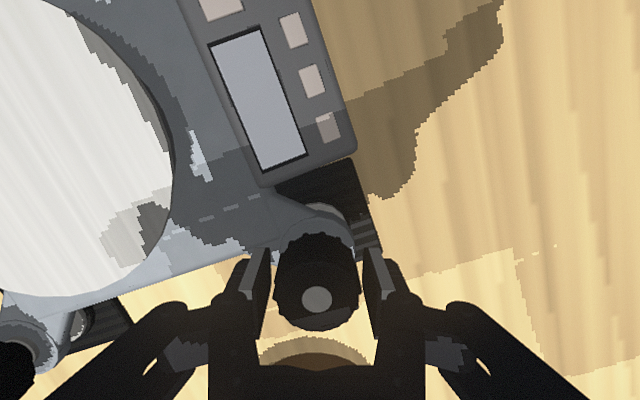

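The knob cap is at px (317,300) and the jaw middle at 316, so the grip is centred. Gripping and turning.

Call:
{"method": "apply_moves", "body": {
  "steps": [
    {"claw": 0.03, "dx": -0.0005, "dy": 0.0002, "dz": -0.0005, "turn": 0},
    {"claw": 0.03, "dx": 0, "dy": 0, "dz": 0, "turn": 0},
    {"claw": 0.03, "dx": 0, "dy": 0, "dz": 0, "turn": 0},
    {"claw": 0.03, "dx": 0, "dy": 0, "dz": 0, "turn": 0},
    {"claw": 0.03, "dx": 0, "dy": 0, "dz": 0, "turn": 0.12},
    {"claw": 0.03, "dx": 0, "dy": 0, "dz": 0, "turn": 0.12},
    {"claw": 0.03, "dx": 0, "dy": 0, "dz": 0, "turn": 0.12},
    {"claw": 0.03, "dx": 0, "dy": 0, "dz": 0, "turn": 0.12},
    {"claw": 0.03, "dx": 0, "dy": 0, "dz": 0, "turn": 0.12}
  ],
  "force": 35
}}

```text
t: 9.27
ee_pos: [0.4558, 0.1147, 0.0699]
tool_rot: [0.0, -0.33, 0.944, -0.0]
wrist_force: [1.8, -3.0, 0.6]
opening: 0.397
```

```bash
cat >> h.py <<'E'
def st():
    s,R=Rt();m=np.r_[s["ee_pos"],s["wrist_force"],s["wrist_torque"]]
    print("moving: Ftool",(R.T@m[3:6]).round(2),"Tz",round(m[8],3),"pos",(m[:3]*1e3).round(2),"q6",s["qpos"][5].round(3),"op",round(s["opening"],3))
    m=avg(2);print("rest Ftool",(R.T@m[3:6]).round(2))
E
python3 -c "
from h import *
st()"
```

```text
moving: Ftool [ 0.46 -3.46 -0.61] Tz 0.087 pos [455.79 114.73  69.9 ] q6 -2.095 op 0.397
t 9.37 pos mm [455.728 114.716  69.876] F [ 1.43 -4.23  0.6 ] T [-0.499 -0.05  -0.047] sd 0.0 0.09 0.008 q6 -2.098 op 0.4
rest Ftool [ 1.52 -4.2  -0.6 ]
```

Call:
{"method": "apply_moves", "body": {
  "steps": [
    {"claw": 0.03, "dx": 0, "dy": -0.0005, "dz": 0, "turn": 0.12},
    {"claw": 0.03, "dx": 0, "dy": 0, "dz": 0, "turn": 0.12},
    {"claw": 0.03, "dx": 0, "dy": 0, "dz": 0, "turn": 0.12},
    {"claw": 0.03, "dx": 0, "dy": 0, "dz": 0, "turn": 0.12},
    {"claw": 0.03, "dx": 0, "dy": 0, "dz": 0, "turn": 0.12},
    {"claw": 0.03, "dx": 0, "dy": 0, "dz": 0, "turn": 0.12},
    {"claw": 0.03, "dx": 0, "dy": 0, "dz": 0, "turn": 0.12},
    {"claw": 0.03, "dx": 0, "dy": 0, "dz": 0, "turn": 0.12}
  ]
}}

```text
t: 10.03
ee_pos: [0.456, 0.1143, 0.07]
tool_rot: [0.0, 0.141, 0.99, -0.0]
wrist_force: [1.2, -4.5, 2.3]
opening: 0.4
```

```bash
python3 -c "
from h import *
st()"
```

```text
moving: Ftool [-2.46 -4.   -2.25] Tz 0.122 pos [456.05 114.29  70.  ] q6 -1.141 op 0.4
t 10.13 pos mm [455.967 114.285  69.99 ] F [ 0.42 -5.56  4.07] T [-0.803  0.071 -0.113] sd 0.015 0.14 0.006 q6 -1.143 op 0.4
rest Ftool [-1.96 -5.22 -4.07]
```

Call:
{"method": "apply_moves", "body": {
  "steps": [
    {"claw": 0.03, "dx": -0.0002, "dy": -0.0007, "dz": -0.0004, "turn": 0.12},
    {"claw": 0.03, "dx": 0, "dy": 0, "dz": 0, "turn": 0.12},
    {"claw": 0.03, "dx": 0, "dy": 0, "dz": -0.0001, "turn": 0.12},
    {"claw": 0.03, "dx": 0, "dy": 0, "dz": 0, "turn": 0.12},
    {"claw": 0.03, "dx": 0, "dy": 0, "dz": -0.0001, "turn": 0.12},
    {"claw": 0.03, "dx": 0, "dy": 0, "dz": 0, "turn": 0.12},
    {"claw": 0.03, "dx": 0, "dy": 0, "dz": -0.0001, "turn": 0.12},
    {"claw": 0.03, "dx": 0, "dy": 0, "dz": 0, "turn": 0.12}
  ]
}}

```text
t: 10.8
ee_pos: [0.4556, 0.1137, 0.0703]
tool_rot: [-0.0, 0.581, 0.814, -0.0]
wrist_force: [0.5, -2.4, -0.7]
opening: 0.398
```

```bash
python3 -c "
from h import *
st()"
```

```text
moving: Ftool [-2.4  -0.34  0.69] Tz 0.143 pos [455.63 113.68  70.31] q6 -0.186 op 0.398
t 10.9 pos mm [455.558 113.677  70.328] F [ 0.43 -3.84 -0.37] T [-0.46   0.266 -0.065] sd 0.009 0.05 0.013 q6 -0.188 op 0.397
rest Ftool [-3.77 -0.84  0.37]
```

Call:
{"method": "apply_moves", "body": {
  "steps": [
    {"claw": 0.03, "dx": -0.0003, "dy": -0.0001, "dz": 0, "turn": 0.12},
    {"claw": 0.03, "dx": 0, "dy": 0, "dz": -0.0001, "turn": 0.12},
    {"claw": 0.03, "dx": 0, "dy": 0, "dz": 0, "turn": 0.12},
    {"claw": 0.03, "dx": 0, "dy": 0, "dz": -0.0001, "turn": 0.12},
    {"claw": 0.03, "dx": 0, "dy": 0, "dz": 0, "turn": 0.12},
    {"claw": 0.03, "dx": 0, "dy": 0, "dz": -0.0001, "turn": 0.12},
    {"claw": 0.03, "dx": 0, "dy": 0, "dz": 0, "turn": 0.12},
    {"claw": 0.03, "dx": 0, "dy": 0, "dz": -0.0001, "turn": 0.12}
  ]
}}

```text
t: 11.57
ee_pos: [0.4552, 0.1136, 0.0706]
tool_rot: [-0.0, 0.891, 0.455, -0.001]
wrist_force: [-0.6, -0.8, -1.7]
opening: 0.4
```

```bash
python3 -c "
from h import *
st()"
```

```text
moving: Ftool [-0.96 -0.01  1.66] Tz 0.131 pos [455.16 113.59  70.57] q6 0.772 op 0.4
t 11.67 pos mm [455.153 113.581  70.585] F [-0.73 -0.54 -1.8 ] T [ 0.241  0.518 -0.107] sd 0.002 0.65 0.008 q6 0.77 op 0.398
rest Ftool [-0.87 -0.27  1.8 ]
```

Foot 1 has now turned about 4.6 rad and the rise is tailing off. I'll check the play with a small press and lift.

Call:
{"method": "apply_moves", "body": {
  "steps": [
    {"claw": 0.03, "dx": 0, "dy": 0, "dz": 0.0009, "turn": 0},
    {"claw": 0.03, "dx": 0, "dy": 0, "dz": 0, "turn": 0},
    {"claw": 0.03, "dx": 0, "dy": 0, "dz": 0, "turn": 0}
  ]
}}

```text
t: 11.92
ee_pos: [0.4553, 0.1136, 0.0703]
tool_rot: [-0.0, 0.89, 0.457, -0.0]
wrist_force: [-5.1, -0.4, 9.5]
opening: 0.396
```

```bash
python3 -c "
from h import *
avg(3)"
```

```text
t 12.07 pos mm [455.264 113.61   70.274] F [-4.71  0.69  9.1 ] T [ 0.368  1.238 -0.072] sd 0.009 0.38 0.035 q6 0.767 op 0.397
```

Call:
{"method": "apply_moves", "body": {
  "steps": [
    {"claw": 0.03, "dx": 0, "dy": 0, "dz": -0.0008, "turn": 0},
    {"claw": 0.03, "dx": 0, "dy": 0, "dz": -0.0008, "turn": 0},
    {"claw": 0.03, "dx": 0, "dy": 0, "dz": 0, "turn": 0},
    {"claw": 0.03, "dx": 0, "dy": 0, "dz": 0, "turn": 0}
  ]
}}

```text
t: 12.4
ee_pos: [0.4552, 0.1134, 0.071]
tool_rot: [-0.0, 0.891, 0.454, -0.001]
wrist_force: [-0.6, -0.5, -11.4]
opening: 0.394
```

```bash
python3 -c "
from h import *
avg(3)"
```

```text
t 12.55 pos mm [455.239 113.398  71.048] F [ -1.09   0.93 -12.64] T [0.466 0.511 0.035] sd 0.042 0.77 0.029 q6 0.775 op 0.397
```

Play is now 0.036 mm/N over ±10 N, in the carrying range. I'll return to no load and sample the torque over a little more turning to estimate the load on the foot.

Call:
{"method": "apply_moves", "body": {
  "steps": [
    {"claw": 0.03, "dx": 0, "dy": 0, "dz": 0.0009, "turn": 0},
    {"claw": 0.03, "dx": 0, "dy": 0, "dz": 0, "turn": 0.1},
    {"claw": 0.03, "dx": 0, "dy": 0, "dz": 0, "turn": 0.1},
    {"claw": 0.03, "dx": 0, "dy": 0, "dz": 0, "turn": 0.1}
  ]
}}

```text
t: 12.88
ee_pos: [0.4554, 0.1136, 0.0708]
tool_rot: [-0.0, 0.95, 0.312, -0.0]
wrist_force: [-5.5, 2.1, -3.7]
opening: 0.399
```

```bash
python3 -c "
from h import *
s=ctrl.read_state();print(s['wrist_torque'],s['wrist_force'],s['qpos'][5])"
```

```text
[0.86533402 1.04518921 0.13829459] [-5.45308215  2.10331104 -3.68410803] 1.080002816357738
```

Call:
{"method": "apply_moves", "body": {
  "steps": [
    {"claw": 0.03, "dx": 0, "dy": 0, "dz": 0, "turn": 0.1}
  ]
}}

```text
t: 12.97
ee_pos: [0.4553, 0.1136, 0.0708]
tool_rot: [-0.0, 0.964, 0.265, -0.0]
wrist_force: [-4.4, 2.9, -4.5]
opening: 0.394
```

```bash
python3 -c "
from h import *
s=ctrl.read_state();print(s['wrist_torque'],s['wrist_force'],s['qpos'][5])"
```

```text
[0.93463759 1.08823096 0.13650516] [-4.38575402  2.9325645  -4.48551573] 1.1800714462982602
```

Call:
{"method": "apply_moves", "body": {
  "steps": [
    {"claw": 0.03, "dx": 0, "dy": 0, "dz": 0, "turn": 0.1}
  ]
}}

```text
t: 13.05
ee_pos: [0.4554, 0.1137, 0.0708]
tool_rot: [-0.0, 0.976, 0.216, -0.0]
wrist_force: [-5.8, 3.5, -4.2]
opening: 0.394
```

```bash
python3 -c "
from h import *
s=ctrl.read_state();print(s['wrist_torque'],s['wrist_force'],s['qpos'][5])"
```

```text
[1.06619916 1.06913436 0.09140875] [-5.82763698  3.51706926 -4.20240302] 1.2800693662276201
```

Call:
{"method": "apply_moves", "body": {
  "steps": [
    {"claw": 0.03, "dx": 0, "dy": 0, "dz": 0, "turn": 0.1}
  ]
}}

```text
t: 13.13
ee_pos: [0.4553, 0.1137, 0.0708]
tool_rot: [-0.0, 0.986, 0.167, -0.0]
wrist_force: [-6.9, 4.2, -3.6]
opening: 0.396
```

```bash
python3 -c "
from h import *
s=ctrl.read_state();print(s['wrist_torque'],s['wrist_force'],s['qpos'][5]);avg(2)"
```

```text
[1.06081289 1.09792575 0.13468392] [-6.93527734  4.22152535 -3.56760795] 1.3800378977191985
t 13.23 pos mm [455.316 113.679  70.845] F [-5.93  2.45 -3.13] T [ 0.858  1.085 -0.088] sd 0.004 0.23 0.012 q6 1.379 op 0.398
```

Call:
{"method": "apply_moves", "body": {
  "steps": [
    {"claw": 0.03, "dx": 0, "dy": -0.0008, "dz": -0.0005, "turn": 0},
    {"claw": 0.03, "dx": 0, "dy": 0, "dz": 0, "turn": 0},
    {"claw": 0.03, "dx": 0, "dy": 0, "dz": 0, "turn": 0}
  ]
}}

```text
t: 13.48
ee_pos: [0.4553, 0.114, 0.071]
tool_rot: [0.0, 0.986, 0.169, -0.0]
wrist_force: [-3.4, -1.6, -10.1]
opening: 0.397
```

```bash
python3 -c "
from h import *
s,R=Rt();m=avg(3);print(R.T@m[3:6])"
```

```text
t 13.63 pos mm [455.301 114.044  71.039] F [ -3.5   -2.58 -10.12] T [0.103 0.731 0.036] sd 0.003 0.4 0.036 q6 1.377 op 0.399
[-4.15503872  1.26358381 10.12672147]
```

Call:
{"method": "apply_moves", "body": {
  "steps": [
    {"claw": 0.03, "dx": 0, "dy": 0, "dz": 0.0007, "turn": 0},
    {"claw": 0.03, "dx": 0, "dy": 0, "dz": 0, "turn": 0},
    {"claw": 0.03, "dx": 0, "dy": 0, "dz": 0, "turn": 0}
  ]
}}

```text
t: 13.88
ee_pos: [0.4553, 0.1141, 0.0708]
tool_rot: [0.0, 0.986, 0.169, -0.0]
wrist_force: [-6.3, -2.7, -2.1]
opening: 0.396
```

```bash
python3 -c "
from h import *
avg(3)"
```

```text
t 14.03 pos mm [455.356 114.116  70.776] F [-5.71 -2.59 -2.59] T [ 0.004  1.135 -0.04 ] sd 0.013 0.42 0.023 q6 1.377 op 0.4
```

Call:
{"method": "apply_moves", "body": {
  "steps": [
    {"claw": 0.03, "dx": 0, "dy": 0, "dz": 0.0007, "turn": 0},
    {"claw": 0.03, "dx": 0, "dy": 0, "dz": 0, "turn": 0},
    {"claw": 0.03, "dx": 0, "dy": 0, "dz": 0, "turn": 0}
  ]
}}

```text
t: 14.28
ee_pos: [0.4554, 0.1142, 0.0705]
tool_rot: [0.0, 0.986, 0.169, -0.0]
wrist_force: [-8.5, -3.2, 4.9]
opening: 0.396
```

```bash
python3 -c "
from h import *
avg(3)"
```

```text
t 14.43 pos mm [455.422 114.165  70.533] F [-8.84 -2.77  5.72] T [-0.046  1.621 -0.048] sd 0.001 0.11 0.039 q6 1.377 op 0.395
```

Linear at 0.03–0.035 mm/N down to −10 N, so foot 1 carries properly. I'll let go and compare a neighbour, knob 2.

Call:
{"method": "apply_moves", "body": {
  "steps": [
    {"claw": 0.05, "dx": 0, "dy": 0, "dz": 0, "turn": 0},
    {"claw": 0.07, "dx": 0, "dy": 0, "dz": 0, "turn": 0},
    {"claw": 0.07, "dx": 0, "dy": 0, "dz": 0, "turn": 0},
    {"claw": 0.07, "dx": 0, "dy": 0, "dz": -0.02, "turn": 0},
    {"claw": 0.07, "dx": 0, "dy": 0, "dz": -0.03, "turn": 0},
    {"claw": 0.07, "dx": 0, "dy": 0, "dz": -0.03, "turn": 0},
    {"claw": 0.07, "dx": 0, "dy": 0, "dz": 0, "turn": 0}
  ]
}}

```text
t: 15.02
ee_pos: [0.4585, 0.1147, 0.1548]
tool_rot: [0.0, 0.986, 0.169, 0.005]
wrist_force: [0.9, -0.4, 0.9]
opening: 0.818
```

```bash
python3 -c "
from h import *
rel([.4654,-.0653,.15])
s,R=Rt(); d=ctrl.get_image('wrist'); cv2.imwrite('pics/w6.png',d['image'][:,:,::-1])
for k in KN: print(k,wproj(d,s,R,[KN[k][0]+.0013,KN[k][1]-.0004,.08]).round(1))
"
```

```text
t 15.02 pos [0.4585 0.1147 0.1548] tool delta [-0.0536  0.172   0.0046] toolx [0.943 0.334 0.009] y [ 0.334 -0.943  0.002] q [ 0.147  0.342  1.941 -0.     0.849  1.377] F [ 0.87 -0.42  0.86] T [-0.019 -0.014 -0.02 ] op 0.818
1 [316.3 225.3]
2 [564.3 292. ]
3 [731.6  15.1]
4 [ 419.9 -100. ]
```

View pics/w6.png

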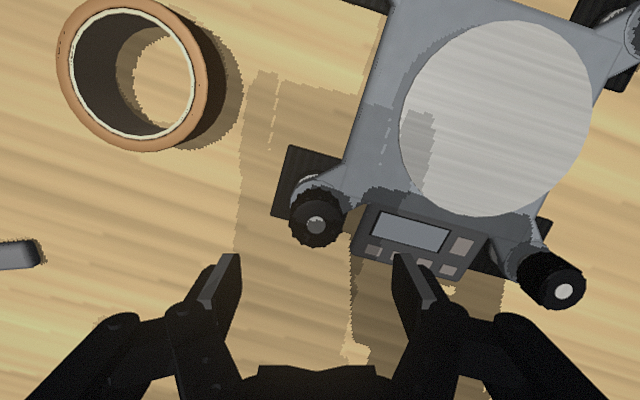

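Knob 1 is seen at (316,225.5), predicted (316.3,225.3), so the scale has not moved. On to knob 2.

Call:
{"method": "apply_moves", "body": {
  "steps": [
    {"claw": 0.06, "dx": -0.009, "dy": 0.03, "dz": 0, "turn": 0},
    {"claw": 0.06, "dx": -0.012, "dy": 0.037, "dz": 0, "turn": 0},
    {"claw": 0.06, "dx": -0.012, "dy": 0.037, "dz": 0, "turn": 0},
    {"claw": 0.06, "dx": -0.012, "dy": 0.038, "dz": 0.001, "turn": 0},
    {"claw": 0.06, "dx": -0.0076, "dy": 0.03, "dz": 0.002, "turn": 0},
    {"claw": 0.055, "dx": 0, "dy": 0, "dz": 0, "turn": 0},
    {"claw": 0.055, "dx": 0, "dy": 0, "dz": 0, "turn": 0}
  ]
}}

```text
t: 15.65
ee_pos: [0.4632, -0.0667, 0.1461]
tool_rot: [-0.0, 0.986, 0.168, -0.0]
wrist_force: [0.8, 1.5, -0.4]
opening: 0.646
```

```bash
python3 -c "
from h import *
rel([.4654,-.0653,.0703])
s,R=Rt(); d=ctrl.get_image('wrist'); cv2.imwrite('pics/w7.png',d['image'][:,:,::-1])
for k in KN: print(k,wproj(d,s,R,[KN[k][0]+.0013,KN[k][1]-.0004,.08]).round(1))
"
```

```text
t 15.65 pos [ 0.4632 -0.0667  0.1461] tool delta [ 0.0025 -0.0006  0.0758] toolx [ 0.944  0.331 -0.   ] y [ 0.331 -0.944 -0.   ] q [-0.243  0.353  1.953  0.     0.836  0.991] F [ 0.82  1.47 -0.42] T [-0.009  0.027  0.001] op 0.646
1 [ 14.6 140.2]
2 [316.7 220.9]
3 [ 427.1 -130.3]
4 [  16.8 -284. ]
```

View pics/w7.png

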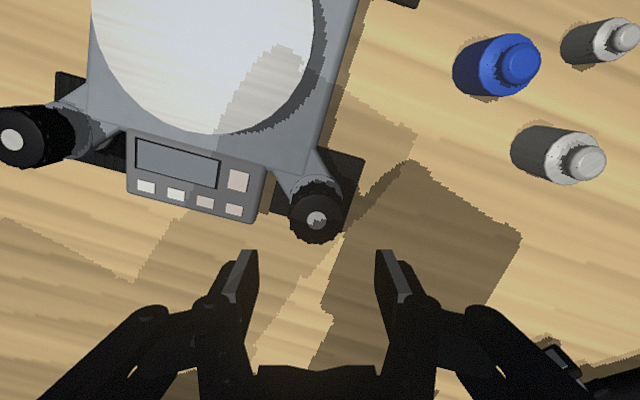

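Knob 2 is at (316.5,220) as predicted. Descend, grip, then press and lift.

Call:
{"method": "apply_moves", "body": {
  "steps": [
    {"claw": 0.055, "dx": 0.0025, "dy": -0.0006, "dz": 0.02, "turn": 0},
    {"claw": 0.05, "dx": 0, "dy": 0, "dz": 0.03, "turn": 0},
    {"claw": 0.045, "dx": 0, "dy": 0, "dz": 0.025, "turn": 0},
    {"claw": 0.042, "dx": 0, "dy": 0, "dz": 0, "turn": 0},
    {"claw": 0.03, "dx": 0, "dy": 0, "dz": 0, "turn": 0},
    {"claw": 0.03, "dx": 0, "dy": 0, "dz": 0, "turn": 0},
    {"claw": 0.03, "dx": 0, "dy": 0, "dz": 0, "turn": 0},
    {"claw": 0.03, "dx": 0, "dy": 0, "dz": 0, "turn": 0}
  ],
  "force": 30
}}

```text
t: 16.37
ee_pos: [0.4645, -0.0634, 0.0717]
tool_rot: [-0.0, 0.986, 0.169, -0.001]
wrist_force: [-2.1, -0.0, -17.6]
opening: 0.399
```

```bash
python3 -c "
from h import *
avg(3)"
```

```text
t 16.52 pos mm [464.835 -63.678  71.786] F [ -2.37  -0.87 -17.67] T [0.053 0.45  0.037] sd 0.019 0.56 0.013 q6 0.995 op 0.401
```

Call:
{"method": "apply_moves", "body": {
  "steps": [
    {"claw": 0.03, "dx": 0, "dy": 0, "dz": 0.0009, "turn": 0},
    {"claw": 0.03, "dx": 0, "dy": 0, "dz": 0, "turn": 0},
    {"claw": 0.03, "dx": 0, "dy": 0, "dz": 0, "turn": 0}
  ]
}}

```text
t: 16.77
ee_pos: [0.4652, -0.0641, 0.0709]
tool_rot: [-0.0, 0.986, 0.169, -0.0]
wrist_force: [-4.5, -1.0, -14.9]
opening: 0.4
```

```bash
python3 -c "
from h import *
avg(3)"
```

```text
t 16.92 pos mm [465.218 -64.106  70.903] F [ -4.26  -1.18 -14.28] T [0.102 0.871 0.045] sd 0.015 1.01 0.044 q6 0.995 op 0.4
```

Call:
{"method": "apply_moves", "body": {
  "steps": [
    {"claw": 0.03, "dx": 0, "dy": 0, "dz": 0.0007, "turn": 0},
    {"claw": 0.03, "dx": 0, "dy": 0, "dz": 0, "turn": 0},
    {"claw": 0.03, "dx": 0, "dy": 0, "dz": 0, "turn": 0}
  ]
}}

```text
t: 17.17
ee_pos: [0.4652, -0.0642, 0.0705]
tool_rot: [-0.0, 0.986, 0.169, -0.0]
wrist_force: [-6.8, -0.9, -6.6]
opening: 0.396
```

```bash
python3 -c "
from h import *
avg(3)"
```

```text
t 17.32 pos mm [465.275 -64.176  70.535] F [-6.99 -1.81 -7.52] T [0.105 1.268 0.011] sd 0.008 0.19 0.022 q6 0.995 op 0.396
```

Call:
{"method": "apply_moves", "body": {
  "steps": [
    {"claw": 0.03, "dx": 0, "dy": 0, "dz": 0.0006, "turn": 0},
    {"claw": 0.03, "dx": 0, "dy": 0, "dz": 0, "turn": 0},
    {"claw": 0.03, "dx": 0, "dy": 0, "dz": 0, "turn": 0}
  ]
}}

```text
t: 17.57
ee_pos: [0.4653, -0.0642, 0.0703]
tool_rot: [0.0, 0.986, 0.169, -0.0]
wrist_force: [-9.8, -1.2, -0.7]
opening: 0.401
```

```bash
python3 -c "
from h import *
avg(3)"
```

```text
t 17.72 pos mm [465.295 -64.195  70.299] F [-9.1  -1.1  -0.69] T [0.15  1.627 0.056] sd 0.006 0.12 0.012 q6 0.995 op 0.397
```

Knob 2 gives 0.035 mm/N near zero and breaks off near −13 N, so it carries about 10 N; knob 1 was still linear at −10 N. Next I'll check knob 3, the other foot of the diagonal that was loose.

Call:
{"method": "apply_moves", "body": {
  "steps": [
    {"claw": 0.05, "dx": 0, "dy": 0, "dz": 0, "turn": 0},
    {"claw": 0.06, "dx": 0, "dy": 0, "dz": 0, "turn": 0},
    {"claw": 0.06, "dx": 0, "dy": 0, "dz": 0, "turn": 0},
    {"claw": 0.06, "dx": 0, "dy": 0, "dz": -0.02, "turn": 0},
    {"claw": 0.06, "dx": 0, "dy": 0, "dz": -0.03, "turn": 0},
    {"claw": 0.06, "dx": 0, "dy": 0, "dz": -0.03, "turn": 0},
    {"claw": 0.06, "dx": 0.034, "dy": 0.01, "dz": 0, "turn": 0},
    {"claw": 0.06, "dx": 0.034, "dy": 0.01, "dz": 0, "turn": 0},
    {"claw": 0.06, "dx": 0.034, "dy": 0.01, "dz": 0, "turn": 0},
    {"claw": 0.06, "dx": 0.034, "dy": 0.01, "dz": 0, "turn": 0},
    {"claw": 0.06, "dx": 0.034, "dy": 0.01, "dz": 0, "turn": 0},
    {"claw": 0.055, "dx": 0, "dy": 0, "dz": 0, "turn": 0},
    {"claw": 0.055, "dx": 0, "dy": 0, "dz": 0, "turn": 0},
    {"claw": 0.055, "dx": 0, "dy": 0, "dz": 0, "turn": 0}
  ]
}}

```text
t: 18.88
ee_pos: [0.6422, -0.0545, 0.1496]
tool_rot: [0.0, 0.986, 0.169, 0.0]
wrist_force: [-0.6, 0.1, 0.2]
opening: 0.644
```

```bash
python3 -c "
from h import *
rel([.6446,-.0555,.0703])
s,R=Rt(); d=ctrl.get_image('wrist'); cv2.imwrite('pics/w8.png',d['image'][:,:,::-1])
for k in KN: print(k,wproj(d,s,R,[KN[k][0]+.0013,KN[k][1]-.0004,.08]).round(1))
"
```

```text
t 18.88 pos [ 0.6422 -0.0545  0.1496] tool delta [0.002  0.0017 0.0793] toolx [0.943 0.333 0.   ] y [ 0.333 -0.943  0.   ] q [-0.157  0.628  1.476  0.     1.038  1.074] F [-0.56  0.1   0.2 ] T [ 0.007 -0.019  0.012] op 0.644
1 [ 20.1 371.4]
2 [255.6 421.3]
3 [320.3 219.6]
4 [ 24.3 139. ]
```

View pics/w8.png

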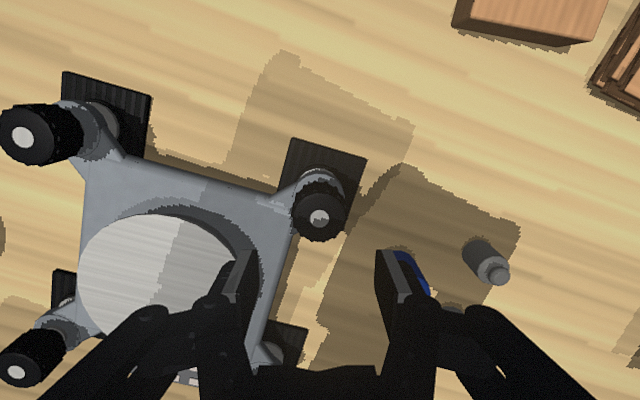

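Knob 3 is at (319,218), predicted (320.3,219.6). Gripping it.

Call:
{"method": "apply_moves", "body": {
  "steps": [
    {"claw": 0.055, "dx": 0.0018, "dy": 0.0014, "dz": 0.02, "turn": 0},
    {"claw": 0.05, "dx": 0, "dy": 0, "dz": 0.03, "turn": 0},
    {"claw": 0.045, "dx": 0, "dy": 0, "dz": 0.0283, "turn": 0},
    {"claw": 0.042, "dx": 0, "dy": 0, "dz": 0, "turn": 0},
    {"claw": 0.042, "dx": 0, "dy": 0, "dz": 0, "turn": 0},
    {"claw": 0.042, "dx": 0, "dy": 0, "dz": 0, "turn": 0},
    {"claw": 0.03, "dx": 0, "dy": 0, "dz": 0, "turn": 0},
    {"claw": 0.03, "dx": 0, "dy": 0, "dz": 0, "turn": 0},
    {"claw": 0.03, "dx": 0, "dy": 0, "dz": 0, "turn": 0}
  ],
  "force": 30
}}

```text
t: 19.68
ee_pos: [0.6454, -0.0553, 0.0737]
tool_rot: [0.0, 0.986, 0.169, 0.001]
wrist_force: [-2.7, 1.7, 7.8]
opening: 0.396
```

```bash
python3 -c "
from h import *
avg(3)"
```

```text
t 19.83 pos mm [645.432 -55.268  73.658] F [-2.08  1.37  8.2 ] T [0.391 0.421 0.003] sd 0.009 0.11 0.008 q6 1.073 op 0.396
```

Call:
{"method": "apply_moves", "body": {
  "steps": [
    {"claw": 0.03, "dx": 0, "dy": 0, "dz": -0.0008, "turn": 0},
    {"claw": 0.03, "dx": 0, "dy": 0, "dz": 0, "turn": 0},
    {"claw": 0.03, "dx": 0, "dy": 0, "dz": 0, "turn": 0}
  ]
}}

```text
t: 20.08
ee_pos: [0.6453, -0.0553, 0.0737]
tool_rot: [0.0, 0.986, 0.169, 0.001]
wrist_force: [-0.9, 2.4, 8.0]
opening: 0.402
```

```bash
python3 -c "
from h import *
avg(3)"
```

```text
t 20.23 pos mm [645.379 -55.274  73.667] F [-0.79  2.23  8.09] T [0.438 0.194 0.014] sd 0.014 0.2 0.029 q6 1.073 op 0.402
```

Call:
{"method": "apply_moves", "body": {
  "steps": [
    {"claw": 0.03, "dx": 0, "dy": 0, "dz": -0.0006, "turn": 0},
    {"claw": 0.03, "dx": 0, "dy": 0, "dz": 0, "turn": 0},
    {"claw": 0.03, "dx": 0, "dy": 0, "dz": 0, "turn": 0}
  ]
}}

```text
t: 20.48
ee_pos: [0.6453, -0.0553, 0.0737]
tool_rot: [0.0, 0.986, 0.169, 0.001]
wrist_force: [0.4, 1.5, 7.1]
opening: 0.396
```

```bash
python3 -c "
from h import *
avg(3)"
```

```text
t 20.63 pos mm [645.295 -55.295  73.711] F [0.62 2.14 7.09] T [ 0.445 -0.128 -0.02 ] sd 0.014 0.42 0.01 q6 1.073 op 0.396
```

Call:
{"method": "apply_moves", "body": {
  "steps": [
    {"claw": 0.03, "dx": 0, "dy": 0, "dz": -0.0003, "turn": 0},
    {"claw": 0.03, "dx": 0, "dy": 0, "dz": 0, "turn": 0},
    {"claw": 0.03, "dx": 0, "dy": 0, "dz": 0, "turn": 0}
  ]
}}

```text
t: 20.88
ee_pos: [0.6452, -0.0553, 0.0737]
tool_rot: [0.0, 0.986, 0.169, 0.001]
wrist_force: [2.4, 1.7, 6.4]
opening: 0.397
```

```bash
python3 -c "
from h import *
avg(3)"
```

```text
t 21.03 pos mm [645.255 -55.325  73.755] F [2.06 2.13 6.57] T [ 0.411 -0.314 -0.011] sd 0.024 0.4 0.024 q6 1.073 op 0.394
```

The height is not responding to the commands as expected. I'll look before going on.

```bash
python3 -c "
from h import *
d=ctrl.get_image('wrist'); cv2.imwrite('pics/w9.png',d['image'][:,:,::-1])
d=ctrl.get_image('side'); cv2.imwrite('pics/s9.png',cv2.resize(d['image'][60:280,220:500,::-1],None,fx=2.7,fy=2.7))
rel([.6446,-.0555,.0703])
print(ctrl.read_state()['effort'])
"
```

```text
t 21.13 pos [ 0.6452 -0.0553  0.0737] tool delta [-0.0007 -0.      0.0034] toolx [0.943 0.333 0.002] y [ 0.333 -0.943  0.001] q [-0.157  0.732  1.502  0.     0.906  1.073] F [2.46 1.91 6.75] T [ 0.475 -0.319  0.008] op 0.399
[-1.41711708e+00 -6.19211268e+01 -2.15999472e+01 -5.64474743e-01
  3.99326552e-01 -1.54339685e-02]
```

View pics/w9.png

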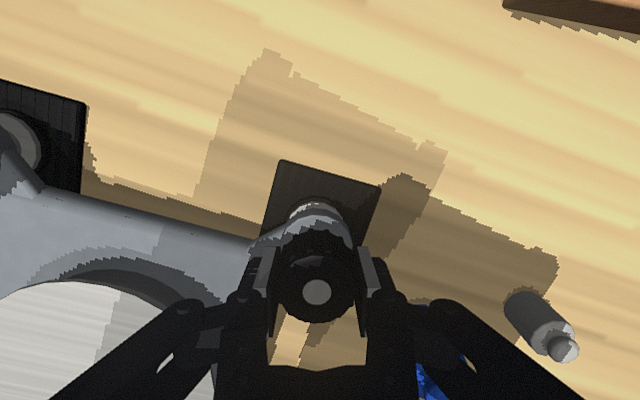

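View pics/s9.png

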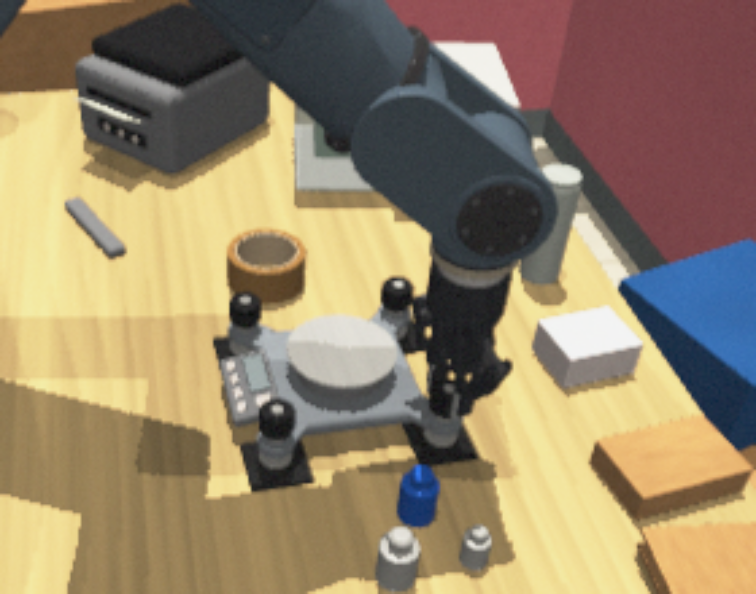

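Call:
{"method": "apply_moves", "body": {
  "steps": [
    {"claw": 0.03, "dx": 0, "dy": 0, "dz": -0.0008, "turn": 0},
    {"claw": 0.03, "dx": 0, "dy": 0, "dz": 0, "turn": 0},
    {"claw": 0.03, "dx": 0, "dy": 0, "dz": 0, "turn": 0}
  ]
}}

```text
t: 21.38
ee_pos: [0.645, -0.0554, 0.0739]
tool_rot: [0.0, 0.986, 0.169, 0.001]
wrist_force: [4.5, 0.8, 0.1]
opening: 0.4
```

```bash
python3 -c "
from h import *
avg(3)"
```

```text
t 21.53 pos mm [645.028 -55.383  73.921] F [5.5  0.89 1.12] T [ 0.315 -0.807 -0.021] sd 0.011 0.26 0.018 q6 1.073 op 0.398
```

Call:
{"method": "apply_moves", "body": {
  "steps": [
    {"claw": 0.03, "dx": 0, "dy": 0, "dz": -0.0005, "turn": 0},
    {"claw": 0.03, "dx": 0, "dy": 0, "dz": 0, "turn": 0},
    {"claw": 0.03, "dx": 0, "dy": 0, "dz": 0, "turn": 0}
  ]
}}

```text
t: 21.78
ee_pos: [0.6449, -0.0554, 0.0741]
tool_rot: [0.0, 0.986, 0.169, 0.0]
wrist_force: [5.8, -0.2, -2.2]
opening: 0.399
```

```bash
python3 -c "
from h import *
avg(3)"
```

```text
t 21.93 pos mm [644.917 -55.42   74.052] F [ 5.42  0.67 -2.07] T [ 0.202 -0.978 -0.014] sd 0.013 0.08 0.014 q6 1.073 op 0.396
```

Call:
{"method": "apply_moves", "body": {
  "steps": [
    {"claw": 0.03, "dx": 0, "dy": 0, "dz": -0.0006, "turn": 0},
    {"claw": 0.03, "dx": 0, "dy": 0, "dz": 0, "turn": 0},
    {"claw": 0.03, "dx": 0, "dy": 0, "dz": 0, "turn": 0}
  ]
}}

```text
t: 22.18
ee_pos: [0.6447, -0.0555, 0.0742]
tool_rot: [0.0, 0.986, 0.169, 0.0]
wrist_force: [6.2, 0.4, -5.1]
opening: 0.396
```

```bash
python3 -c "
from h import *
avg(3)"
```

```text
t 22.33 pos mm [644.674 -55.486  74.198] F [ 6.54  0.58 -5.52] T [ 0.084 -1.087 -0.053] sd 0.007 0.32 0.031 q6 1.073 op 0.394
```

Call:
{"method": "apply_moves", "body": {
  "steps": [
    {"claw": 0.03, "dx": 0, "dy": 0, "dz": -0.0005, "turn": 0},
    {"claw": 0.03, "dx": 0, "dy": 0, "dz": 0, "turn": 0},
    {"claw": 0.03, "dx": 0, "dy": 0, "dz": 0, "turn": 0}
  ]
}}

```text
t: 22.58
ee_pos: [0.6444, -0.0555, 0.0743]
tool_rot: [0.0, 0.986, 0.169, -0.0]
wrist_force: [6.5, 0.5, -8.2]
opening: 0.401
```

```bash
python3 -c "
from h import *
avg(3)"
```

```text
t 22.73 pos mm [644.465 -55.533  74.35 ] F [ 6.76  0.12 -8.04] T [-0.063 -1.124 -0.018] sd 0.006 0.25 0.011 q6 1.073 op 0.398
```

Knob 3 gives 0.041 mm/N over +7…−8 N and softens near −6 N, so it carries roughly 5–6 N, the least of the three. Another 0.7 rad on knob 1 will even the loads. I'll relax here, let go and return to knob 1.

Call:
{"method": "apply_moves", "body": {
  "steps": [
    {"claw": 0.03, "dx": 0, "dy": 0, "dz": 0.0012, "turn": 0},
    {"claw": 0.03, "dx": 0, "dy": 0, "dz": 0, "turn": 0},
    {"claw": 0.05, "dx": 0, "dy": 0, "dz": 0, "turn": 0},
    {"claw": 0.06, "dx": 0, "dy": 0, "dz": 0, "turn": 0},
    {"claw": 0.06, "dx": 0, "dy": 0, "dz": 0, "turn": 0},
    {"claw": 0.06, "dx": 0, "dy": 0, "dz": -0.02, "turn": 0},
    {"claw": 0.06, "dx": 0, "dy": 0, "dz": -0.03, "turn": 0},
    {"claw": 0.06, "dx": 0, "dy": 0, "dz": -0.03, "turn": -0.12},
    {"claw": 0.06, "dx": 0, "dy": 0, "dz": 0, "turn": -0.12},
    {"claw": 0.06, "dx": 0, "dy": 0, "dz": 0, "turn": -0.12},
    {"claw": 0.06, "dx": 0, "dy": 0, "dz": 0, "turn": 0}
  ]
}}

```text
t: 23.65
ee_pos: [0.6443, -0.0553, 0.1546]
tool_rot: [0.0, 0.938, 0.345, -0.0]
wrist_force: [-0.0, 0.3, -0.3]
opening: 0.704
```

```bash
python3 -c "
from h import *
rel([.455,.1142,.155])
"
```

```text
t 23.65 pos [ 0.6443 -0.0553  0.1546] tool delta [-0.0342 -0.2518 -0.0004] toolx [ 0.761  0.648 -0.   ] y [ 0.648 -0.761  0.   ] q [-0.158  0.626  1.466 -0.     1.05   0.708] F [-0.04  0.29 -0.31] T [-0.002  0.015 -0.007] op 0.704
```

Call:
{"method": "apply_moves", "body": {
  "steps": [
    {"claw": 0.06, "dx": -0.0049, "dy": -0.036, "dz": 0, "turn": 0},
    {"claw": 0.06, "dx": -0.0049, "dy": -0.036, "dz": 0, "turn": 0},
    {"claw": 0.06, "dx": -0.0049, "dy": -0.036, "dz": 0, "turn": 0},
    {"claw": 0.06, "dx": -0.0049, "dy": -0.036, "dz": 0, "turn": 0},
    {"claw": 0.06, "dx": -0.0049, "dy": -0.036, "dz": 0, "turn": 0},
    {"claw": 0.06, "dx": -0.0049, "dy": -0.036, "dz": 0, "turn": 0},
    {"claw": 0.06, "dx": -0.0049, "dy": -0.036, "dz": 0, "turn": 0},
    {"claw": 0.055, "dx": 0, "dy": 0, "dz": 0.03, "turn": 0},
    {"claw": 0.055, "dx": 0, "dy": 0, "dz": 0.02, "turn": 0},
    {"claw": 0.055, "dx": 0, "dy": 0, "dz": 0, "turn": 0},
    {"claw": 0.055, "dx": 0, "dy": 0, "dz": 0, "turn": 0}
  ]
}}

```text
t: 24.57
ee_pos: [0.4555, 0.1152, 0.1038]
tool_rot: [-0.0, 0.94, 0.342, -0.001]
wrist_force: [1.3, -0.3, 0.2]
opening: 0.643
```

```bash
python3 -c "
from h import *
rel([.455,.1142,.0706])
s,R=Rt(); d=ctrl.get_image('wrist'); cv2.imwrite('pics/w10.png',d['image'][:,:,::-1])
print(wproj(d,s,R,[.455,.1142,.08]))
"
```

```text
t 24.57 pos [0.4555 0.1152 0.1038] tool delta [-0.001   0.0005  0.0332] toolx [ 0.767  0.642 -0.002] y [ 0.642 -0.767 -0.001] q [ 0.149  0.432  1.973 -0.     0.74   1.022] F [ 1.31 -0.26  0.23] T [-0.055  0.008  0.005] op 0.643
[318.60664165 260.25183009]
```

View pics/w10.png

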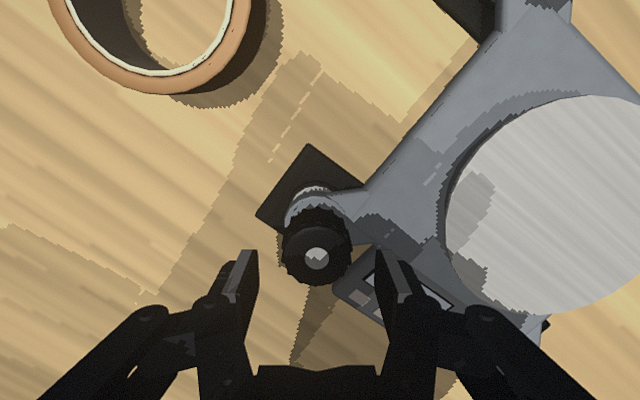

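Knob 1's cap is at (317,258), predicted (318.6,260). I'll descend, grip and turn 0.7 rad more.

Call:
{"method": "apply_moves", "body": {
  "steps": [
    {"claw": 0.05, "dx": -0.0008, "dy": 0.0003, "dz": 0.02, "turn": 0},
    {"claw": 0.043, "dx": 0, "dy": 0, "dz": 0.0125, "turn": 0},
    {"claw": 0.043, "dx": 0, "dy": 0, "dz": 0, "turn": 0},
    {"claw": 0.043, "dx": 0, "dy": 0, "dz": 0, "turn": 0},
    {"claw": 0.043, "dx": 0, "dy": 0, "dz": 0, "turn": 0},
    {"claw": 0.03, "dx": 0, "dy": 0, "dz": 0, "turn": 0},
    {"claw": 0.03, "dx": 0, "dy": 0, "dz": 0, "turn": 0},
    {"claw": 0.03, "dx": 0, "dy": 0, "dz": 0, "turn": 0},
    {"claw": 0.03, "dx": 0, "dy": 0, "dz": 0, "turn": 0}
  ],
  "force": 35
}}

```text
t: 25.37
ee_pos: [0.4559, 0.115, 0.0731]
tool_rot: [-0.0, 0.939, 0.343, 0.001]
wrist_force: [-5.0, 3.5, 10.1]
opening: 0.396
```

```bash
python3 -c "
from h import *
st()"
```

```text
moving: Ftool [ -1.56  -5.86 -10.14] Tz -0.032 pos [455.88 115.05  73.11] q6 1.019 op 0.396
t 25.47 pos mm [455.892 115.04   73.102] F [-5.16  3.79 10.13] T [0.496 0.683 0.003] sd 0.008 0.24 0.017 q6 1.019 op 0.395
rest Ftool [ -1.5   -6.22 -10.13]
```

Call:
{"method": "apply_moves", "body": {
  "steps": [
    {"claw": 0.03, "dx": 0, "dy": -0.0007, "dz": -0.0012, "turn": 0},
    {"claw": 0.03, "dx": 0, "dy": 0, "dz": 0, "turn": 0},
    {"claw": 0.03, "dx": 0, "dy": 0, "dz": 0, "turn": 0}
  ]
}}

```text
t: 25.72
ee_pos: [0.4555, 0.1152, 0.0734]
tool_rot: [0.0, 0.939, 0.343, 0.001]
wrist_force: [0.4, 1.6, 1.1]
opening: 0.398
```

```bash
python3 -c "
from h import *
st()"
```

```text
moving: Ftool [ 1.39 -0.98 -1.14] Tz 0.016 pos [455.5  115.25  73.4 ] q6 1.02 op 0.398
t 25.82 pos mm [455.505 115.238  73.335] F [0.18 1.29 1.27] T [ 0.235 -0.062  0.018] sd 0.016 1.3 0.008 q6 1.02 op 0.399
rest Ftool [ 0.97 -0.87 -1.27]
```

Forces are near zero. Turning.

Call:
{"method": "apply_moves", "body": {
  "steps": [
    {"claw": 0.03, "dx": 0, "dy": 0, "dz": -0.0001, "turn": 0.1},
    {"claw": 0.03, "dx": 0, "dy": 0, "dz": 0, "turn": 0.1},
    {"claw": 0.03, "dx": 0, "dy": 0, "dz": 0, "turn": 0.1},
    {"claw": 0.03, "dx": 0, "dy": 0, "dz": 0, "turn": 0.1}
  ]
}}

```text
t: 26.15
ee_pos: [0.4557, 0.1153, 0.0734]
tool_rot: [0.0, 0.989, 0.147, 0.001]
wrist_force: [1.1, 1.6, 1.8]
opening: 0.398
```

```bash
python3 -c "
from h import *
s=ctrl.read_state();print(s['wrist_torque'],s['wrist_force'],s['qpos'][5])"
```

```text
[ 0.25052482 -0.12262896  0.1607627 ] [1.06594933 1.57263997 1.77497959] 1.4243789023047906
```

Call:
{"method": "apply_moves", "body": {
  "steps": [
    {"claw": 0.03, "dx": 0, "dy": 0, "dz": -0.0001, "turn": 0.1}
  ]
}}

```text
t: 26.23
ee_pos: [0.4557, 0.1153, 0.0735]
tool_rot: [-0.0, 0.995, 0.097, 0.001]
wrist_force: [2.2, 1.2, 1.1]
opening: 0.396
```

```bash
python3 -c "
from h import *
s=ctrl.read_state();print(s['wrist_torque'],s['wrist_force'],s['qpos'][5])"
```

```text
[ 0.19701409 -0.18370134  0.139779  ] [2.16087762 1.17770735 1.13440043] 1.5243828887980537
```

Call:
{"method": "apply_moves", "body": {
  "steps": [
    {"claw": 0.03, "dx": 0, "dy": 0, "dz": 0, "turn": 0.1}
  ]
}}

```text
t: 26.32
ee_pos: [0.4557, 0.1152, 0.0735]
tool_rot: [-0.0, 0.999, 0.048, 0.001]
wrist_force: [2.0, 1.6, 1.1]
opening: 0.396
```

```bash
python3 -c "
from h import *
s=ctrl.read_state();print(s['wrist_torque'],s['wrist_force'],s['qpos'][5])"
```

```text
[ 0.16290909 -0.09410205  0.20679883] [1.96855486 1.60372234 1.05060276] 1.6244053398108746
```

Call:
{"method": "apply_moves", "body": {
  "steps": [
    {"claw": 0.03, "dx": 0, "dy": 0, "dz": 0, "turn": 0.1}
  ]
}}

```text
t: 26.4
ee_pos: [0.4557, 0.1152, 0.0735]
tool_rot: [-0.0, 1.0, -0.002, 0.001]
wrist_force: [0.6, 0.7, 1.3]
opening: 0.393
```

```bash
python3 -c "
from h import *
st()"
```

```text
moving: Ftool [ 0.63 -0.73 -1.34] Tz 0.174 pos [455.67 115.23  73.49] q6 1.724 op 0.393
t 26.5 pos mm [455.582 115.215  73.457] F [0.26 0.42 2.18] T [ 0.071  0.011 -0.12 ] sd 0.021 0.63 0.012 q6 1.722 op 0.396
rest Ftool [ 0.26 -0.43 -2.18]
```

The moving torque averages 0.17 N m, about 9–10 N on foot 1, which is a fair share. I'll let go and head for the weight.

Call:
{"method": "apply_moves", "body": {
  "steps": [
    {"claw": 0.05, "dx": 0, "dy": 0, "dz": 0, "turn": 0},
    {"claw": 0.06, "dx": 0, "dy": 0, "dz": 0, "turn": 0},
    {"claw": 0.06, "dx": 0, "dy": 0, "dz": 0, "turn": 0},
    {"claw": 0.06, "dx": 0, "dy": 0, "dz": -0.02, "turn": 0},
    {"claw": 0.06, "dx": 0, "dy": 0, "dz": -0.03, "turn": -0.12},
    {"claw": 0.06, "dx": 0, "dy": 0, "dz": -0.035, "turn": -0.12},
    {"claw": 0.06, "dx": 0, "dy": 0, "dz": 0, "turn": -0.12},
    {"claw": 0.06, "dx": 0, "dy": 0, "dz": 0, "turn": -0.12},
    {"claw": 0.06, "dx": 0, "dy": 0, "dz": 0, "turn": -0.12},
    {"claw": 0.06, "dx": 0, "dy": 0, "dz": 0, "turn": 0}
  ]
}}

```text
t: 27.33
ee_pos: [0.455, 0.1151, 0.1582]
tool_rot: [0.0, 0.954, 0.299, -0.0]
wrist_force: [-0.2, -1.0, 1.1]
opening: 0.699
```

```bash
python3 -c "
from h import *
rel([.552,-.2206,.16])
"
```

```text
t 27.33 pos [0.455  0.1151 0.1582] tool delta [-0.1117  0.3311 -0.0018] toolx [ 0.822  0.57  -0.   ] y [ 0.57  -0.822  0.   ] q [ 0.149  0.335  1.941 -0.     0.865  1.113] F [-0.2  -1.02  1.13] T [-0.017  0.034  0.001] op 0.699
```

Call:
{"method": "apply_moves", "body": {
  "steps": [
    {"claw": 0.06, "dx": -0.0112, "dy": 0.0331, "dz": 0, "turn": 0},
    {"claw": 0.06, "dx": -0.0112, "dy": 0.0331, "dz": 0, "turn": 0},
    {"claw": 0.06, "dx": -0.0112, "dy": 0.0331, "dz": 0, "turn": 0},
    {"claw": 0.06, "dx": -0.0112, "dy": 0.0331, "dz": 0, "turn": 0},
    {"claw": 0.06, "dx": -0.0112, "dy": 0.0331, "dz": 0, "turn": 0},
    {"claw": 0.06, "dx": -0.0112, "dy": 0.0331, "dz": 0, "turn": 0},
    {"claw": 0.06, "dx": -0.0112, "dy": 0.0331, "dz": 0, "turn": 0},
    {"claw": 0.06, "dx": -0.0112, "dy": 0.0331, "dz": 0, "turn": 0},
    {"claw": 0.06, "dx": -0.0112, "dy": 0.0331, "dz": 0, "turn": 0},
    {"claw": 0.06, "dx": -0.0112, "dy": 0.0331, "dz": 0, "turn": 0},
    {"claw": 0.06, "dx": 0, "dy": 0, "dz": 0, "turn": 0},
    {"claw": 0.06, "dx": 0, "dy": 0, "dz": 0, "turn": 0},
    {"claw": 0.06, "dx": 0, "dy": 0, "dz": 0, "turn": 0}
  ]
}}

```text
t: 28.42
ee_pos: [0.549, -0.2208, 0.1576]
tool_rot: [-0.001, 0.956, 0.294, -0.0]
wrist_force: [0.7, 0.8, -0.4]
opening: 0.703
```

```bash
python3 -c "
from h import *
rel([.552,-.2206,.16])
s,R=Rt(); d=ctrl.get_image('wrist'); cv2.imwrite('pics/w11.png',d['image'][:,:,::-1])
print(wproj(d,s,R,[.552,-.2206,.062]))
"
```

```text
t 28.42 pos [ 0.549  -0.2208  0.1576] tool delta [ 0.0026  0.0015 -0.0024] toolx [ 0.827  0.563 -0.001] y [ 0.563 -0.827 -0.001] q [-0.461  0.532  1.622  0.     0.989  0.512] F [ 0.68  0.82 -0.4 ] T [ 0.015 -0.007  0.046] op 0.703
[319.64418096 205.03352423]
```

View pics/w11.png

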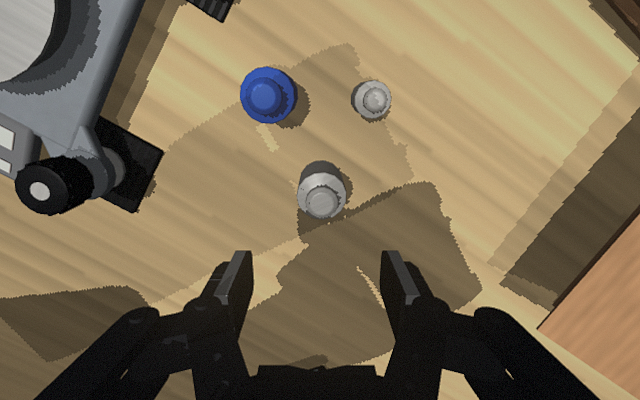

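The large weight's head is at (321.5,202.5), blue is at (267,95) and the small one at (373,97), so both finger paths are clear. Descending.

Call:
{"method": "apply_moves", "body": {
  "steps": [
    {"claw": 0.06, "dx": 0.0036, "dy": 0.0026, "dz": 0.02, "turn": 0},
    {"claw": 0.06, "dx": 0, "dy": 0, "dz": 0.03, "turn": 0},
    {"claw": 0.06, "dx": 0, "dy": 0, "dz": 0.015, "turn": 0},
    {"claw": 0.06, "dx": 0, "dy": 0, "dz": 0, "turn": 0},
    {"claw": 0.06, "dx": 0, "dy": 0, "dz": 0, "turn": 0}
  ]
}}

```text
t: 28.88
ee_pos: [0.5538, -0.2204, 0.0931]
tool_rot: [-0.0, 0.955, 0.296, -0.0]
wrist_force: [-0.6, -0.3, -0.2]
opening: 0.706
```

```bash
python3 -c "
from h import *
rel([.552,-.2206,.032])
s,R=Rt(); d=ctrl.get_image('wrist'); cv2.imwrite('pics/w12.png',d['image'][:,:,::-1])
print(wproj(d,s,R,[.552,-.2206,.062]),wproj(d,s,R,s['ee_pos']))
"
```

```text
t 28.88 pos [ 0.5538 -0.2204  0.0931] tool delta [-0.0015 -0.0007  0.0611] toolx [ 0.825  0.565 -0.001] y [ 0.565 -0.825 -0.001] q [-0.457  0.629  1.644  0.     0.87   0.514] F [-0.61 -0.3  -0.18] T [0.038 0.003 0.008] op 0.706
[316.14964201 254.20078296] [317.84374005 285.40003674]
```

View pics/w12.png

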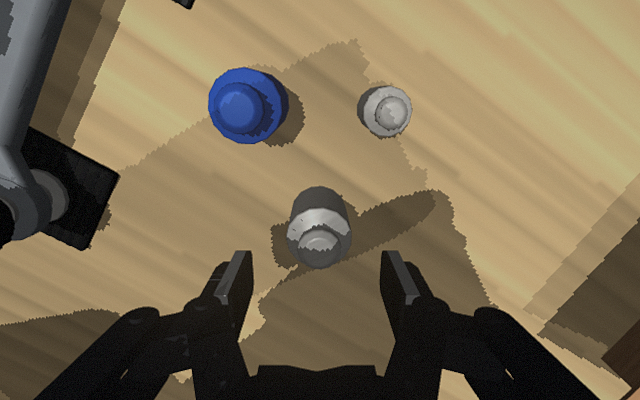

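The head is at about (320,248), between the jaws. I'll add 1 mm along +y and go down.

Call:
{"method": "apply_moves", "body": {
  "steps": [
    {"claw": 0.06, "dx": 0, "dy": 0.001, "dz": 0.025, "turn": 0},
    {"claw": 0.06, "dx": 0, "dy": 0, "dz": 0.025, "turn": 0},
    {"claw": 0.06, "dx": 0, "dy": 0, "dz": 0.011, "turn": 0},
    {"claw": 0.055, "dx": 0, "dy": 0, "dz": 0, "turn": 0},
    {"claw": 0.048, "dx": 0, "dy": 0, "dz": 0, "turn": 0},
    {"claw": 0.044, "dx": 0, "dy": 0, "dz": 0, "turn": 0},
    {"claw": 0.044, "dx": 0, "dy": 0, "dz": 0, "turn": 0}
  ]
}}

```text
t: 29.52
ee_pos: [0.5553, -0.2226, 0.0337]
tool_rot: [0.001, 0.955, 0.295, 0.001]
wrist_force: [0.6, -0.9, -0.6]
opening: 0.513
```

```bash
python3 -c "
from h import *
rel([.552,-.2206,.032])
s,R=Rt(); d=ctrl.get_image('wrist'); cv2.imwrite('pics/w13.png',d['image'][:,:,::-1])
print(wproj(d,s,R,[*s['ee_pos'][:2],.062]))
"
```

```text
t 29.52 pos [ 0.5553 -0.2226  0.0337] tool delta [-0.0016 -0.0035  0.0017] toolx [0.825 0.564 0.001] y [ 0.564 -0.825  0.002] q [-0.459  0.723  1.655  0.     0.761  0.512] F [ 0.64 -0.94 -0.55] T [-0.003 -0.049 -0.025] op 0.513
[318.29533028 331.28589715]
```

View pics/w13.png

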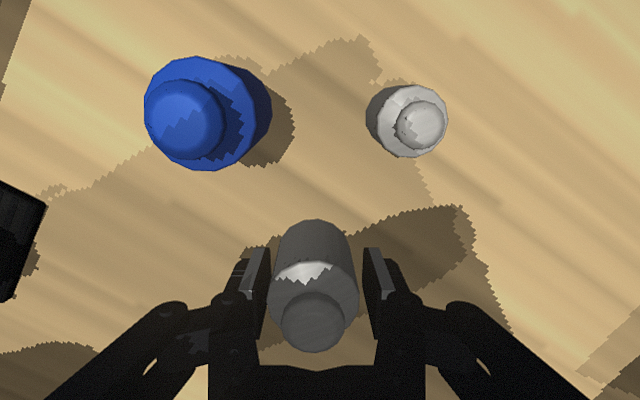

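The head is at (313,321) and the TCP projects to (318,331). I'll correct 1.5 mm in −y and 2 mm in +x, then close.

Call:
{"method": "apply_moves", "body": {
  "steps": [
    {"claw": 0.044, "dx": 0.002, "dy": -0.0015, "dz": 0.0012, "turn": 0},
    {"claw": 0.044, "dx": 0, "dy": 0, "dz": 0, "turn": 0},
    {"claw": 0.03, "dx": 0, "dy": 0, "dz": 0, "turn": 0},
    {"claw": 0.03, "dx": 0, "dy": 0, "dz": 0, "turn": 0},
    {"claw": 0.03, "dx": 0, "dy": 0, "dz": 0, "turn": 0},
    {"claw": 0.03, "dx": 0, "dy": 0, "dz": 0, "turn": 0}
  ],
  "force": 45
}}

```text
t: 30.07
ee_pos: [0.5557, -0.2199, 0.0315]
tool_rot: [0.0, 0.955, 0.295, 0.0]
wrist_force: [0.4, 2.0, 6.0]
opening: 0.433
```

```bash
python3 -c "
from h import *
rel([.5499,.0293,.16])
s,R=Rt(); d=ctrl.get_image('wrist'); cv2.imwrite('pics/w14.png',d['image'][:,:,::-1])
print(wproj(d,s,R,[*s['ee_pos'][:2],.062]))
"
```

```text
t 30.07 pos [ 0.5557 -0.2199  0.0315] tool delta [ 0.136  -0.2089 -0.1286] toolx [0.825 0.564 0.001] y [ 0.564 -0.825  0.001] q [-0.455  0.727  1.656  0.     0.759  0.516] F [0.44 2.04 6.  ] T [0.209 0.092 0.032] op 0.433
[318.21095659 335.83203714]
```

View pics/w14.png

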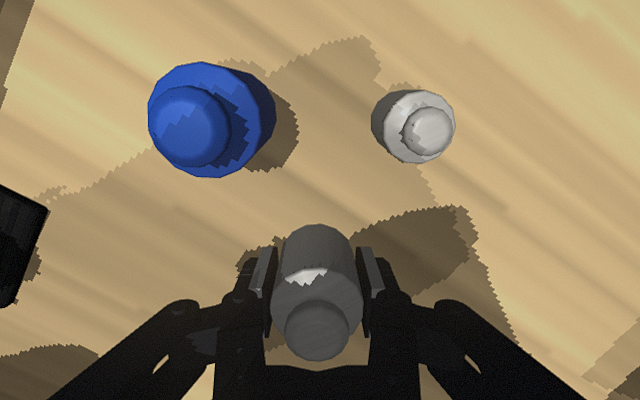

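Gripped. The opening fits 38 mm, and the weight axis is about 1.5 mm to tool +x of the TCP. Lifting.

Call:
{"method": "apply_moves", "body": {
  "steps": [
    {"claw": 0.03, "dx": 0, "dy": 0, "dz": -0.01, "turn": 0},
    {"claw": 0.03, "dx": 0, "dy": 0, "dz": -0.02, "turn": 0},
    {"claw": 0.03, "dx": 0, "dy": 0, "dz": -0.025, "turn": 0},
    {"claw": 0.03, "dx": 0, "dy": 0, "dz": -0.025, "turn": 0},
    {"claw": 0.03, "dx": 0, "dy": 0, "dz": -0.025, "turn": 0},
    {"claw": 0.03, "dx": 0, "dy": 0, "dz": -0.02, "turn": 0},
    {"claw": 0.03, "dx": 0, "dy": 0, "dz": 0, "turn": 0},
    {"claw": 0.03, "dx": 0.0102, "dy": -0.016, "dz": 0, "turn": 0},
    {"claw": 0.03, "dx": 0.0136, "dy": -0.0209, "dz": 0, "turn": 0},
    {"claw": 0.03, "dx": 0.0136, "dy": -0.0209, "dz": 0, "turn": 0},
    {"claw": 0.03, "dx": 0.0136, "dy": -0.0209, "dz": 0, "turn": 0},
    {"claw": 0.03, "dx": 0.0136, "dy": -0.0209, "dz": 0, "turn": 0},
    {"claw": 0.03, "dx": 0.0136, "dy": -0.0209, "dz": 0, "turn": 0},
    {"claw": 0.03, "dx": 0.0136, "dy": -0.0209, "dz": 0, "turn": 0},
    {"claw": 0.03, "dx": 0.0136, "dy": -0.0209, "dz": 0, "turn": 0},
    {"claw": 0.03, "dx": 0.0136, "dy": -0.0209, "dz": 0, "turn": 0},
    {"claw": 0.03, "dx": 0.01, "dy": -0.0157, "dz": 0, "turn": 0},
    {"claw": 0.03, "dx": 0.0056, "dy": -0.01, "dz": 0, "turn": 0},
    {"claw": 0.03, "dx": 0, "dy": 0, "dz": 0, "turn": 0},
    {"claw": 0.03, "dx": 0, "dy": 0, "dz": 0, "turn": 0}
  ]
}}

```text
t: 31.78
ee_pos: [0.5481, 0.0285, 0.1552]
tool_rot: [-0.0, 0.955, 0.296, -0.001]
wrist_force: [1.0, -0.9, -5.6]
opening: 0.433
```

```bash
python3 -c "
from h import *
rel([.5499,.0293,.16])
s,R=Rt(); d=ctrl.get_image('wrist'); cv2.imwrite('pics/w15.png',d['image'][:,:,::-1])
print(wproj(d,s,R,[.5499,.0293,.07]),[wproj(d,s,R,[KN[k][0]+.0013,KN[k][1]-.0004,.08]).round(1) for k in KN])
"
```

```text
t 31.78 pos [0.5481 0.0285 0.1552] tool delta [ 0.0019  0.0004 -0.0048] toolx [ 0.825  0.565 -0.001] y [ 0.565 -0.825 -0.001] q [-0.033  0.467  1.74  -0.     0.936  0.938] F [ 0.95 -0.88 -5.61] T [-0.032 -0.054 -0.001] op 0.433
[318.01299915 211.0736854 ] [array([134.6, 258.1]), array([357.4, 367.1]), array([518.7, 171.2]), array([261.4,  -0.7])]
```

View pics/w15.png

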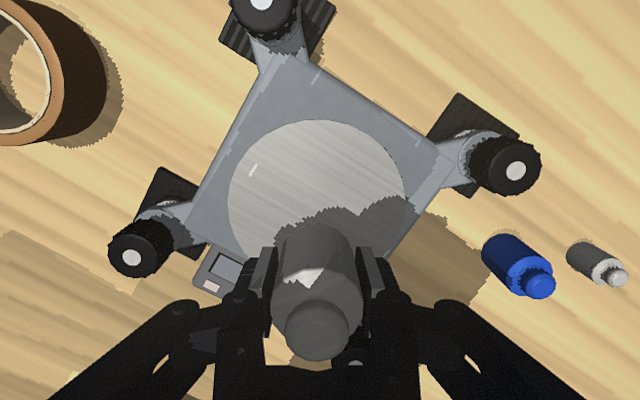

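The pan is centred under the weight, with knob caps within about 3 px of prediction. Lowering to just above the pan.

Call:
{"method": "apply_moves", "body": {
  "steps": [
    {"claw": 0.03, "dx": 0.0004, "dy": -0.0006, "dz": 0.01, "turn": 0},
    {"claw": 0.03, "dx": 0, "dy": 0, "dz": 0.015, "turn": 0},
    {"claw": 0.03, "dx": 0, "dy": 0, "dz": 0.012, "turn": 0},
    {"claw": 0.03, "dx": 0, "dy": 0, "dz": 0.008, "turn": 0},
    {"claw": 0.03, "dx": 0, "dy": 0, "dz": 0.003, "turn": 0},
    {"claw": 0.03, "dx": 0, "dy": 0, "dz": 0, "turn": 0},
    {"claw": 0.03, "dx": 0, "dy": 0, "dz": 0, "turn": 0},
    {"claw": 0.03, "dx": 0, "dy": 0, "dz": 0, "turn": 0}
  ]
}}

```text
t: 32.5
ee_pos: [0.5489, 0.0292, 0.1084]
tool_rot: [0.0, 0.955, 0.295, 0.0]
wrist_force: [-0.7, 0.2, -5.4]
opening: 0.434
```

```bash
python3 -c "
from h import *
rel([.5487,.0290,.102])
d=ctrl.get_image('side'); cv2.imwrite('pics/s16.png',cv2.resize(d['image'][120:270,250:450,::-1],None,fx=3.8,fy=3.8,interpolation=cv2.INTER_CUBIC))"
```

```text
t 32.5 pos [0.5489 0.0292 0.1084] tool delta [-0.0003  0.      0.0064] toolx [0.825 0.564 0.001] y [ 0.564 -0.825  0.001] q [-0.032  0.537  1.767 -0.     0.837  0.94 ] F [-0.72  0.22 -5.39] T [ 0.009 -0.019  0.021] op 0.434
```

View pics/s16.png

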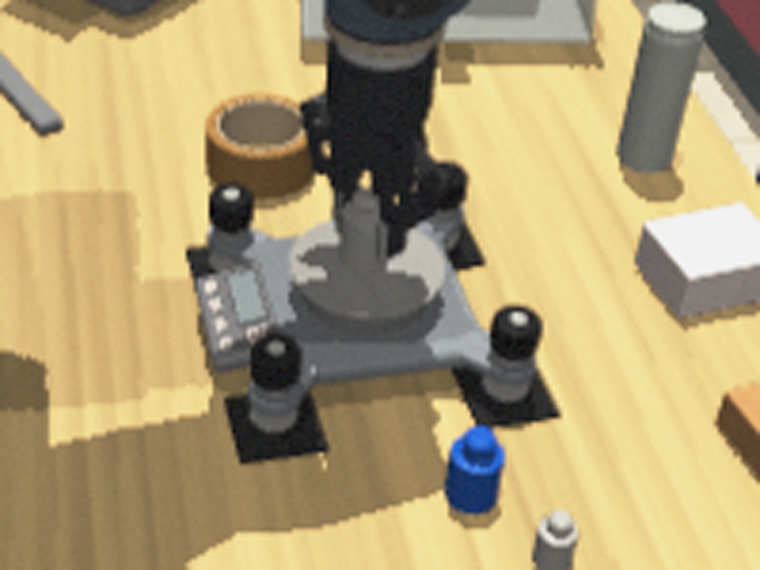

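The weight hangs upright just above the middle of the pan. Lowering slowly.

Call:
{"method": "apply_moves", "body": {
  "steps": [
    {"claw": 0.03, "dx": 0, "dy": 0, "dz": 0.002, "turn": 0},
    {"claw": 0.03, "dx": 0, "dy": 0, "dz": 0.0015, "turn": 0},
    {"claw": 0.03, "dx": 0, "dy": 0, "dz": 0.001, "turn": 0},
    {"claw": 0.03, "dx": 0, "dy": 0, "dz": 0.0005, "turn": 0},
    {"claw": 0.03, "dx": 0, "dy": 0, "dz": 0, "turn": 0},
    {"claw": 0.03, "dx": 0, "dy": 0, "dz": 0, "turn": 0}
  ]
}}

```text
t: 33.05
ee_pos: [0.5485, 0.0293, 0.1029]
tool_rot: [-0.0, 0.955, 0.295, -0.0]
wrist_force: [0.1, 0.4, -5.0]
opening: 0.432
```

Call:
{"method": "apply_moves", "body": {
  "steps": [
    {"claw": 0.03, "dx": 0, "dy": 0, "dz": 0.0005, "turn": 0},
    {"claw": 0.03, "dx": 0, "dy": 0, "dz": 0, "turn": 0},
    {"claw": 0.03, "dx": 0, "dy": 0, "dz": 0, "turn": 0}
  ]
}}

```text
t: 33.3
ee_pos: [0.5485, 0.0293, 0.1024]
tool_rot: [-0.0, 0.955, 0.295, -0.0]
wrist_force: [-0.5, -0.0, -4.8]
opening: 0.432
```

Call:
{"method": "apply_moves", "body": {
  "steps": [
    {"claw": 0.03, "dx": 0, "dy": 0, "dz": 0.0004, "turn": 0},
    {"claw": 0.03, "dx": 0, "dy": 0, "dz": 0, "turn": 0},
    {"claw": 0.03, "dx": 0, "dy": 0, "dz": 0, "turn": 0}
  ]
}}

```text
t: 33.55
ee_pos: [0.5485, 0.0293, 0.102]
tool_rot: [0.0, 0.955, 0.295, 0.0]
wrist_force: [-0.1, 0.0, -5.3]
opening: 0.426
```

Call:
{"method": "apply_moves", "body": {
  "steps": [
    {"claw": 0.03, "dx": 0, "dy": 0, "dz": 0.0004, "turn": 0},
    {"claw": 0.03, "dx": 0, "dy": 0, "dz": 0, "turn": 0},
    {"claw": 0.03, "dx": 0, "dy": 0, "dz": 0, "turn": 0}
  ]
}}

```text
t: 33.8
ee_pos: [0.5485, 0.0293, 0.1016]
tool_rot: [-0.0, 0.955, 0.295, 0.0]
wrist_force: [1.1, -0.6, -4.9]
opening: 0.432
```

Call:
{"method": "apply_moves", "body": {
  "steps": [
    {"claw": 0.03, "dx": 0, "dy": 0, "dz": 0.0005, "turn": 0},
    {"claw": 0.03, "dx": 0, "dy": 0, "dz": 0, "turn": 0},
    {"claw": 0.03, "dx": 0, "dy": 0, "dz": 0, "turn": 0}
  ]
}}

```text
t: 34.05
ee_pos: [0.5486, 0.0293, 0.1011]
tool_rot: [0.0, 0.955, 0.295, 0.0]
wrist_force: [-0.2, 0.2, -4.9]
opening: 0.431
```

Call:
{"method": "apply_moves", "body": {
  "steps": [
    {"claw": 0.03, "dx": 0, "dy": 0, "dz": 0.0004, "turn": 0},
    {"claw": 0.03, "dx": 0, "dy": 0, "dz": 0, "turn": 0},
    {"claw": 0.03, "dx": 0, "dy": 0, "dz": 0, "turn": 0}
  ]
}}

```text
t: 34.3
ee_pos: [0.5486, 0.0293, 0.101]
tool_rot: [0.0, 0.955, 0.295, 0.0]
wrist_force: [-0.9, 0.0, 1.8]
opening: 0.43
```

Contact: the weight is carried by the pan. I'll open slightly, then rise straight up.

Call:
{"method": "apply_moves", "body": {
  "steps": [
    {"claw": 0.042, "dx": 0, "dy": 0, "dz": 0, "turn": 0},
    {"claw": 0.048, "dx": 0, "dy": 0, "dz": 0, "turn": 0},
    {"claw": 0.055, "dx": 0, "dy": 0, "dz": 0, "turn": 0},
    {"claw": 0.06, "dx": 0, "dy": 0, "dz": 0, "turn": 0}
  ]
}}

```text
t: 34.63
ee_pos: [0.5487, 0.0293, 0.1008]
tool_rot: [0.0, 0.955, 0.295, 0.0]
wrist_force: [-0.3, -0.7, 0.2]
opening: 0.706
```

```bash
python3 -c "
from h import *
s,R=Rt();d=ctrl.get_image('wrist'); cv2.imwrite('pics/w17.png',d['image'][:,:,::-1])
rel([.5486,.0293,.2])"
```

```text
t 34.68 pos [0.5486 0.0292 0.1008] tool delta [ 0.     -0.     -0.0992] toolx [0.825 0.564 0.   ] y [ 0.564 -0.825  0.   ] q [-0.031  0.549  1.77  -0.     0.822  0.94 ] F [ 0.64 -0.39  0.59] T [ 0.038 -0.008 -0.047] op 0.7
```

View pics/w17.png

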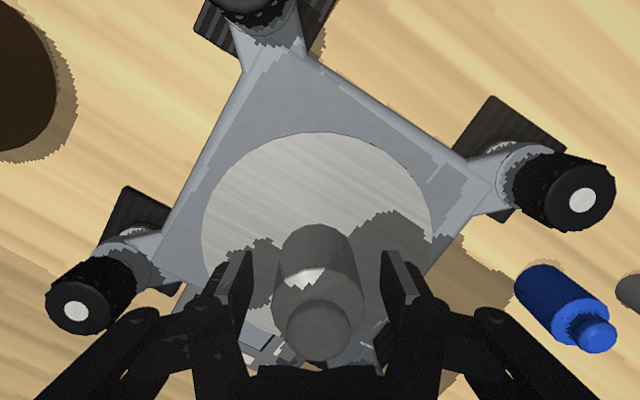

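The weight stands free between the open jaws. I'll rise and move back clear.

Call:
{"method": "apply_moves", "body": {
  "steps": [
    {"claw": 0.06, "dx": 0, "dy": 0, "dz": -0.01, "turn": 0},
    {"claw": 0.06, "dx": 0, "dy": 0, "dz": -0.02, "turn": 0},
    {"claw": 0.06, "dx": 0, "dy": 0, "dz": -0.03, "turn": 0},
    {"claw": 0.06, "dx": 0, "dy": 0, "dz": -0.03, "turn": 0},
    {"claw": 0.06, "dx": 0, "dy": 0, "dz": -0.03, "turn": 0},
    {"claw": 0.06, "dx": -0.025, "dy": -0.015, "dz": -0.02, "turn": 0},
    {"claw": 0.06, "dx": -0.025, "dy": -0.015, "dz": 0, "turn": 0},
    {"claw": 0.06, "dx": -0.025, "dy": -0.015, "dz": 0, "turn": 0},
    {"claw": 0.06, "dx": -0.025, "dy": -0.015, "dz": 0, "turn": 0},
    {"claw": 0.06, "dx": -0.025, "dy": -0.015, "dz": 0, "turn": 0},
    {"claw": 0.06, "dx": -0.025, "dy": -0.015, "dz": 0, "turn": 0},
    {"claw": 0.06, "dx": 0, "dy": 0, "dz": 0, "turn": 0}
  ]
}}

```text
t: 35.68
ee_pos: [0.3698, 0.019, 0.2409]
tool_rot: [-0.0, 0.955, 0.295, -0.001]
wrist_force: [1.5, -0.2, -0.4]
opening: 0.703
```

```bash
python3 -c "
from h import *
rel([.5486,.0293,.2])
d=ctrl.get_image('top');cv2.imwrite('pics/top18.png',cv2.resize(d['image'][115:225,255:425,::-1],None,fx=4.7,fy=4.7,interpolation=cv2.INTER_CUBIC))
d2=ctrl.get_image('side');cv2.imwrite('pics/s18.png',cv2.resize(d2['image'][120:280,250:450,::-1],None,fx=3.7,fy=3.7,interpolation=cv2.INTER_CUBIC))"
```

```text
t 35.68 pos [0.3698 0.019  0.2409] tool delta [0.1535 0.0925 0.0406] toolx [ 0.825  0.565 -0.001] y [ 0.565 -0.825 -0.001] q [-0.075  0.026  2.083 -0.     1.035  0.896] F [ 1.49 -0.24 -0.4 ] T [-0.018 -0.04   0.003] op 0.703
```

View pics/top18.png

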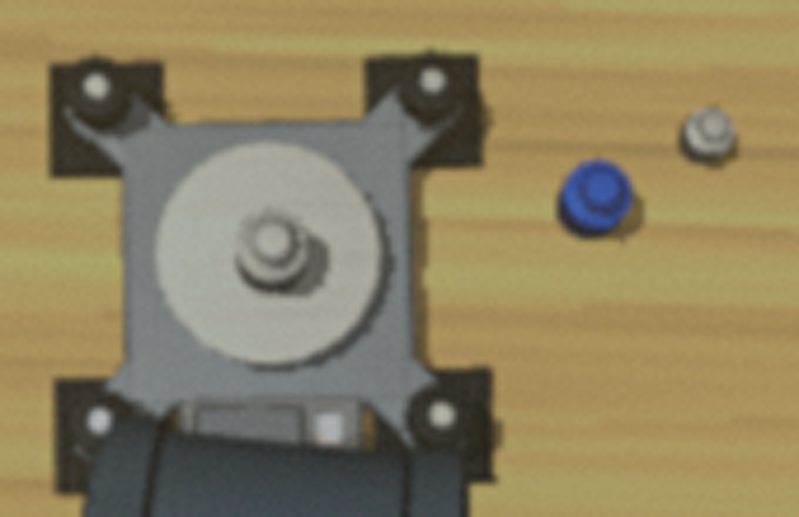

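View pics/s18.png

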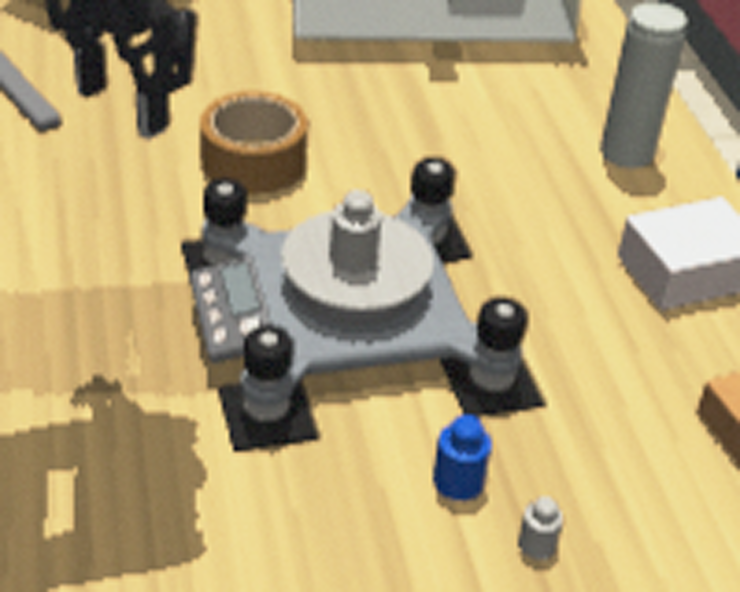

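```bash
python3 -c "
from h import *
d=ctrl.get_image('top')
f=lambda u,v,z:world(d,255+(u+.5)/4.7-.5,115+(v+.5)/4.7-.5,z).round(4)
print('head',f(275,241,.132),'pan',f(269,252,.07),'knobs now',f(98,421,.08),f(441,414,.08),f(432,80,.08),f(96,87,.08))
print(ctrl.read_state()['t'])"
```

```text
head [0.5444 0.0257 0.132 ] pan [0.5489 0.0295 0.07  ] knobs now [0.4547 0.1167 0.08  ] [ 0.4635 -0.0638  0.08  ] [ 0.6428 -0.0551  0.08  ] [0.6338 0.1244 0.08  ]
35.8333
```

```bash
python3 -c "
from h import *
d=ctrl.get_image('top')
x0,y0,f=282,138,9
im=cv2.resize(d['image'][y0:y0+65,x0:x0+62,::-1],None,fx=f,fy=f,interpolation=cv2.INTER_CUBIC)
for z,r,c in [(.07,.06,(0,0,255)),(.07,.019,(0,255,0)),(.114,.019,(255,0,0)),(.132,.0,(0,255,255))]:
    for a in np.linspace(0,6.28,60):
        u,v=proj(d,[.5489+r*np.cos(a),.0295+r*np.sin(a),z]); cv2.circle(im,(int((u-x0+.5)*f),int((v-y0+.5)*f)),1 if r else 5,c,-1)
cv2.imwrite('pics/top19.png',im)"
```

```text
(no output)
```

View pics/top19.png

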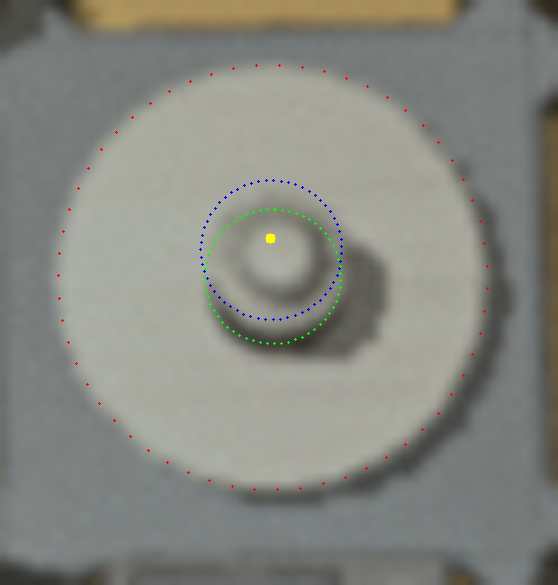

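The weight stands upright, about 4 mm off the exact centre. I'll compare scale and pad positions before and after.

```bash
python3 -c "
from h import *
d=ctrl.get_image('top');b=cv2.cvtColor(d['image'],cv2.COLOR_RGB2GRAY).astype(np.float32)
a=cv2.cvtColor(cv2.imread('pics/top0.png'),cv2.COLOR_BGR2GRAY).astype(np.float32)
for n,(u,v) in dict(k1=(276,205),k2=(349,203),k3=(347,132),k4=(275,134),blue=(381,156),small=(405,143),tape=(223,187)).items():
    w=7 if n[0]=='k' else 12
    t=cv2.resize(a[v-w:v+w+1,u-w:u+w+1],None,fx=8,fy=8,interpolation=cv2.INTER_CUBIC);W=w+4
    s=cv2.resize(b[v-W:v+W+1,u-W:u+W+1],None,fx=8,fy=8,interpolation=cv2.INTER_CUBIC)
    r=cv2.matchTemplate(s,t,cv2.TM_CCOEFF_NORMED);_,m,_,l=cv2.minMaxLoc(r);print(n,'shift mm (right,down)',[(x/8-4)*2.4 for x in l],round(m,3))
"
```

```text
k1 shift mm (right,down) [-2.4, -1.5] 0.938
k2 shift mm (right,down) [-0.6, 0.6] 0.967
k3 shift mm (right,down) [0.0, 0.6] 0.986
k4 shift mm (right,down) [0.3, -0.3] 0.991
blue shift mm (right,down) [0.0, 0.0] 0.999
small shift mm (right,down) [0.0, 0.0] 0.996
tape shift mm (right,down) [0.0, 0.0] 0.998
```

Call:
{"method": "apply_moves", "body": {
  "steps": [
    {"claw": 0.06, "dx": 0.016, "dy": -0.025, "dz": -0.005, "turn": 0},
    {"claw": 0.06, "dx": 0.016, "dy": -0.025, "dz": -0.005, "turn": 0},
    {"claw": 0.06, "dx": 0.016, "dy": -0.025, "dz": 0, "turn": 0},
    {"claw": 0.06, "dx": 0.016, "dy": -0.025, "dz": 0, "turn": 0},
    {"claw": 0.06, "dx": 0.016, "dy": -0.025, "dz": 0, "turn": 0},
    {"claw": 0.06, "dx": 0.016, "dy": -0.025, "dz": 0, "turn": 0},
    {"claw": 0.06, "dx": 0.016, "dy": -0.025, "dz": 0, "turn": 0},
    {"claw": 0.06, "dx": 0.016, "dy": -0.025, "dz": 0, "turn": 0},
    {"claw": 0.06, "dx": 0.016, "dy": -0.025, "dz": 0, "turn": 0},
    {"claw": 0.06, "dx": 0, "dy": 0, "dz": 0, "turn": 0}
  ]
}}

```text
t: 36.77
ee_pos: [0.3661, 0.29, 0.2505]
tool_rot: [-0.0, 0.955, 0.297, 0.0]
wrist_force: [0.7, -0.1, 0.0]
opening: 0.701
```

```bash
python3 -c "
from h import *
d=ctrl.get_image('top');b=cv2.cvtColor(d['image'],cv2.COLOR_RGB2GRAY).astype(np.float32)
cv2.imwrite('pics/top20.png',cv2.resize(d['image'][100:240,240:380,::-1],None,fx=4.2,fy=4.2,interpolation=cv2.INTER_CUBIC))
a=cv2.cvtColor(cv2.imread('pics/top0.png'),cv2.COLOR_BGR2GRAY).astype(np.float32)
for n,(u,v) in dict(k1=(276,205),k2=(349,203),k3=(347,132),k4=(275,134),keypad=(313,209),tape=(223,187),cutter=(165,270),scanner=(470,248)).items():
    w=7 if n[0]=='k' else 12
    t=cv2.resize(a[v-w:v+w+1,u-w:u+w+1],None,fx=8,fy=8,interpolation=cv2.INTER_CUBIC);W=w+4
    s=cv2.resize(b[v-W:v+W+1,u-W:u+W+1],None,fx=8,fy=8,interpolation=cv2.INTER_CUBIC)
    r=cv2.matchTemplate(s,t,cv2.TM_CCOEFF_NORMED);_,m,_,l=cv2.minMaxLoc(r);print(n,'shift mm (right,down)',[(x/8-4)*2.4 for x in l],round(m,3))
rel([.5486,.0293,.2])"
```

```text
k1 shift mm (right,down) [-1.2, -0.6] 0.991
k2 shift mm (right,down) [-0.8999999999999999, 0.8999999999999999] 0.988
k3 shift mm (right,down) [0.0, 0.6] 0.986
k4 shift mm (right,down) [0.3, -0.3] 0.991
keypad shift mm (right,down) [-0.8999999999999999, 0.0] 0.974
tape shift mm (right,down) [0.3, -0.3] 0.988
cutter shift mm (right,down) [-6.8999999999999995, -0.6] 0.599
scanner shift mm (right,down) [0.0, 0.0] 0.999
t 36.82 pos [0.3659 0.2881 0.2502] tool delta [0.0038 0.3167 0.0502] toolx [ 0.824  0.567 -0.   ] y [ 0.567 -0.824 -0.   ] q [0.567 0.197 1.86  0.    1.085 1.535] F [ 0.41 -0.42 -0.66] T [-0.017  0.006  0.032] op 0.701
```

View pics/top20.png

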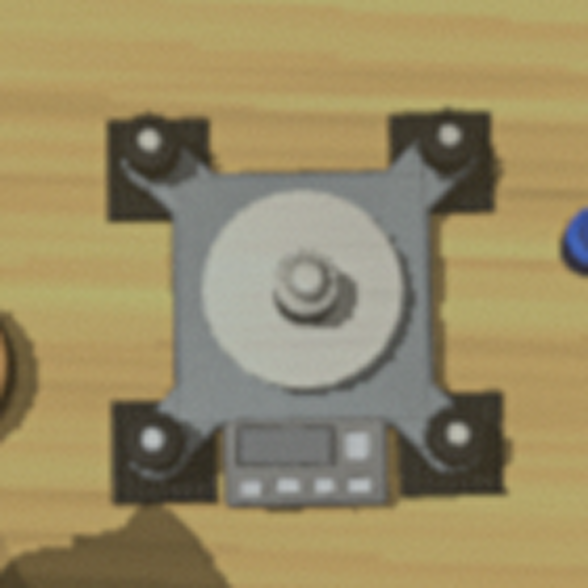

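```bash
python3 -c "
from plant import ctrl
print(ctrl.sign_off())"
```

```text
the job is handed in; nothing more can be done
None
```

I turned knob 1 (front left) clockwise until its foot carried, and let go. Then I stood the large check weight upright on the pan and handed the job in at about 37 s. I did not repeat the rocking check after the last 0.7 rad of turning.

**Finding the foot:** Knob 1 gave about 0.08 mm/N when lifted and pressed, against the 0.03–0.04 of a carrying foot, and turned with little torque. I turned it about 5.9 rad in all.

**Play and loads:** The play checks were made at about 5.2 rad. Knob 4 was never tested. The 5.2 rad loads are estimates from where each knob started to lift off.

| Knob | Play at 5.2 rad | Estimated foot load |
|---|---|---|
| 1 | 0.03–0.035 mm/N | at least 7.5 N |
| 2 | 0.035 mm/N near zero load | about 10 N |
| 3 | about 0.041 mm/N, just outside the carrying range | 5–6 N |

Because knob 3 was the lightest, I added 0.7 rad on knob 1. By torque, foot 1 then carried about 9–10 N. By my estimate foot 3 then carried about 7 N.

**Forces:** While testing knob 2, I pulled up on it with about 18 N for a moment as the grip closed, more than the 8 N I intended. That probably took its foot off the pad briefly.

**Weight and scale:** The weight stands upright, but the top camera puts it 3–5 mm off the exact pan centre, while the arm's position put it within 1–2 mm. The scale shifted about 1 mm and turned roughly 0.4°.

**Everything else:** The blue weight, small weight, tape and scanner did not move. I could not confirm the cutter in the last picture because the arm or its shadow was over it, but the arm never went low near it.

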